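Uncover the test cassette and hold the loupe in focus over it

TASK

Take the dust cover off the test cassette and hang it by its eye on the peg of the peg stand, then pick up the loupe by its handle and hold it level with the middle of its lens straight above the middle of the cassette, at the height shown by the pointer on the gauge post. Finish while still holding the loupe steady there in the gripper; do not put it down. Do not let the loupe bump the reading stand, do not shift the pointer, and leave everything else on the table where it is.

Things in the scene. Friction and masses are not known exactly. Their poses are not given: they have to be found in the camera images.
- stand: fixed reading stand: grey base plate 10 mm thick, x -65 to +120, y -75 to +75 mm. Origin on the table below the cassette's middle, z up. The white cassette (20 mm in x, 60 in y) is clipped on at the origin between two ledges (y = +-36 mm, tops 24 mm above the table) that carry the dust cover. A steel gauge post, 10 mm thick, 175 mm tall, stands at x = +100, y = +60 mm
- window (a point): middle of the cassette's top face, 16 mm above the table; it is hidden under the dust cover at the start
- mark (a point): focal height mark: black collar (22 mm across, 16 tall) on the gauge post with a flat 3 mm pointer blade reaching 40 mm from the post towards the cassette. The point is on the post's axis at the blade's mid-height: the height for the lens's mid-thickness (85 to 135 mm above the table, different each time). Held by friction (8 N); do not touch
- cover: loose aluminium dust cover, 0.13 kg, lying over the cassette: plate 60 (x) x 80 (y) x 4 mm with an upright tab at its middle, 8 mm thick (x), 40 mm wide (y), top 99 mm above the underside, with a round eye 26 mm across through it along x. Origin: middle of the underside, z up. At the start its x axis is about that of the stand
- cover_tab (a point): grasp point on the dust cover's tab, above the eye, 13 mm below the tab's top edge and 86 mm above the plate's underside; the tab is pinched across its 8 mm thickness, along the cover's x axis
- eye (a point): centre of the eye in the cover's tab, 36 mm below cover_tab, axes as the cover's
- pegstand: fixed steel peg stand: base 120 x 90 x 12 mm, column (12 x 24 mm, top 162 mm above the table) at x = +36 mm, and one peg, 8 mm thick with a 12 mm ball end, sticking out of the column along the stand's -x (towards the robot), rising 5 mm to its free end at x = -58 mm. Origin on the table at the base's middle, z up
- peg (a point): point on the peg's axis, 45 mm from the column and 43 mm from the free end, 150 mm above the table; axes as the peg stand's (-x towards the peg's free end). A cover that hangs there has its eye's centre about 9 mm below the peg's axis
- loupe: loose hand loupe lying flat on the table, 0.09 kg, 200 mm long: round black-rimmed lens (60 mm across, 14 mm thick) at the end of a straight black handle 18 mm wide, 16 mm tall. Origin on its underside, x along the handle towards the lens, z up. Lens middle at x = +75 mm; handle from x = -95 to +35 mm
- lens (a point): centre of the loupe's lens, at mid-thickness, 7 mm above the loupe's underside; axes as the loupe's, z is the lens's axis
- loupe_grip (a point): point on the handle at the loupe's balance point, half-way up (8 mm above its underside), 70 mm from the lens's centre; pinched across the 18 mm width (along y)
- spatula: flat steel spatula 190 mm long lying on the table; not part of the job
- phone: black slab 75 x 150 x 9 mm lying on the table; not part of the job
- stapler: desk stapler 140 x 34 x 40 mm; not part of the job
- calculator: desk calculator 140 x 85 x 16 mm; not part of the job
- jar: capped sample jar, 48 mm across, 62 mm tall; not part of the job
- carton: small cardboard carton 70 x 110 x 60 mm; not part of the job
There are look-alikes about, which are no part of the job. What is shaped like the loupe but blue or orange is not meant.

How it is judged:
By the outcome, as a careful person would: the job done as asked, in the order asked, and still so for the second after the job is handed in, while the arm keeps its last pose, push and grip.
It also fails if it takes over 58 s, if anything falls off the work surface, if the arm or the gripper's body presses on something with over 40 N, if the wrist force passes 120 N, or if a joint passes its speed limit or range.

ROBOT

A 6-joint arm with a two-finger parallel gripper is mounted at the origin on the work surface. World frame = base frame: x ahead of the robot, y to its left, z up, the work surface at z = 0. Lengths are in mm, angles in rad, forces in N, time in s.
With the tool pointing down it reaches from about 350 to 775 mm from the base axis. Payload 7.3 kg.
Tool frame: the origin (TCP) lies on the centre line of the jaws, within the pads' length; the fingertips stand 22 mm ahead of it and the grasp point (between the pads) lies 3 mm ahead of it; x points along the fingers, z is the direction in which the jaws open and shut, and the axes are right-handed (so a half turn about x gives the same grasp; the last joint's range is limited). The gripper opens to 92 mm and grips with 3 to 60 N. Pads are 19 mm wide; open, the fingers measure 130 mm over their backs; the gripper's body (75 mm by 190 mm) begins 47 mm behind the grasp point.
Start: joints at [-1.333, 0.342, 1.524, -0, 1.275, -0.146], TCP at [196.608, -486.817, 220.641] pointing down, gripper open.
Joint ranges: [-2.53, 2.53], [-0.77, 2.02], [0.04, 2.7], [-1, 4.14], [0.28, 2.66], [-3.11, 3.11]. Speed limits (rad/s): [2.57, 2.57, 3.14, 3.14, 3.14, 3.14].

INTERFACE

Orientations are given as [roll, pitch, yaw] about the fixed x, y, z axes, in that order (R = Rz(yaw) Ry(pitch) Rx(roll)).
In Python, from plant import readout, imaging, bot gives the robot as it stands.
- The arm moves only by the tool arm_command, never from a script. Its argument "plan" is a list of rows, each an object of numbers: "tx", "ty", "tz": the shift along the tool's x, y, z in cm; "wx", "wy", "wz": the turn, a rotation vector about the tool's x, y, z in rad; "jaw": the opening, from -1 (shut) to 1 (fully open). In form: [{"tx": .., "ty": .., "tz": .., "wx": .., "wy": .., "wz": .., "jaw": ..}, ...]. A call has 1 to 20 rows; each row shifts and turns the commanded pose from where the row before left it, along the tool's axes as they then stand; what a row does not reach is not made up. A row lasts 1/10 s, in which the tool goes at most 50 mm and 8.59 degrees, less where a joint would pass 70% of its speed; a pose out of reach is approached as far as the arm can. A call with a gripper value outside its range is refused whole. The fingers move at their own pace and stop on an object; the grip force is fixed at half the most. Time passes only in rows, so rows that do not move let the fingers close. It gives the time, the measured TCP pose, the force and the opening at its end, in the units of the state.
- readout.get_obs(): the state, without advancing time (a new reading comes with each control period).
- imaging.capture(name): name is "scene" or "top" or "wrist"; returns the picture (420x560x3 uint8, blue, green, red); there is no depth.
- imaging.get_calibration(name): a dict with "fx", "fy", "cx", "cy" (pixels), "dist" ([k1, k2, p1, p2, k3] as OpenCV has them; the pictures are not rectified), "position" and "rotation" of the camera in the world; the wrist camera has in their place "mount" (4x4, takes a point from camera to tool coordinates, whose origin is the TCP and whose axes are the tool frame's). Camera axes: x right, y up, looking along -z (the intrinsics and any distortion apply to the point x, -y, -z); pixel columns grow to the right and rows downward; lengths in mm; the calibration is good to about 2 mm. A picture is of the moment at which its call begins: read the wrist's pose just before it. get_calibration takes no time and is no camera call.
- bot.close_job(): hands the job in, once; it reports no verdict.
The state is a dict: "time": time; "joint_positions": joint angles; "dq": joint speeds; "tau": joint torques, N m; "tool_pos": TCP position; "tcp_rot": TCP orientation; "contact_force": force on the tool from outside, world axes, zero at the start; "moment": the same for the moment, N m; "grip_width": finger opening in mm.
Only numpy, scipy, OpenCV 4.12 (cv2) and the standard library are available. Lean on these libraries where they do the work, as an engineer would, in place of code of your own. Each camera call takes 0.05 s, during which the arm holds its last target.

## Working session

There is one attempt and no reset: what is moved stays moved. The work goes in short steps, Python scripts to look and compute and a tool call to move; the robot and the scene stay as the last step left them, time stands still between calls to the robot, and variables do not carry over. Pictures are saved under pics/ and viewed, and the job is handed in when it is done.

Besides the shell and the picture viewer there is one more tool, called after "Request:" as name(argument=value, ...) on one line, values as JSON. arm_command: Moves the arm, as the interface text tells. Its arguments: {"type":"object","properties":{"plan":{"type":"array"}},"required":["plan"]}

```bash
mkdir -p pics; ls
python3 - <<'E'
from plant import readout, imaging, bot
import cv2
print(readout.get_obs())
for n in ["scene","top","wrist"]:
    c=imaging.get_calibration(n);print(n,c)
for n in ["scene","top"]:
    im=imaging.capture(n);cv2.imwrite(f"pics/{n}0.png",im)
E
```

```text
pics
{'time': 0.0, 'joint_positions': array([-1.33299636e+00,  3.42742566e-01,  1.52502243e+00, -4.20104138e-05,
        1.27536471e+00, -1.45973986e-01]), 'dq': array([-0.00052819, -0.00158826,  0.00064965, -0.0003094 ,  0.00027694,
       -0.00032873]), 'tau': array([ 3.84647910e-05, -4.31238055e+01, -2.44224715e+01,  7.17138383e-02,
        5.57273731e-02, -1.25656666e-04]), 'tool_pos': array([ 196.49518579, -486.39876397,  219.93276927]), 'tcp_rot': array([3.02174823, 1.56925875, 1.83473811]), 'contact_force': array([0.23717118, 0.55788666, 0.7550918 ]), 'moment': array([-0.01012282, -0.00612595, -0.00456092]), 'grip_width': 91.79208789934023}
scene {'fx': 384.55895030513966, 'fy': 384.55895030513966, 'cx': 277.9568342551923, 'cy': 207.86714940860557, 'dist': array([-0.10369107,  0.        ,  0.        ,  0.        ,  0.        ]), 'position': array([863.438793  , 520.11492967, 880.84728945]), 'rotation': array([ 0.69188319, -0.01261219,  2.52273115])}
top {'fx': 418.1559597598268, 'fy': 418.1559597598268, 'cx': 277.5394142491346, 'cy': 206.76593532943951, 'dist': array([-0.03396164,  0.        ,  0.        ,  0.        ,  0.        ]), 'position': array([3.98687491e+02, 3.50762381e-01, 1.40764100e+03]), 'rotation': array([ 0.06878645, -0.01086088, -1.56759616])}
wrist {'fx': 350.2226845143498, 'fy': 350.2226845143498, 'cx': 274.5906295301146, 'cy': 216.2007598981863, 'dist': array([0.00453158, 0.        , 0.        , 0.        , 0.        ]), 'mount': array([[-1.81267413e-03,  2.47890372e-01, -9.68786394e-01,
        -1.64277135e+02],
       [ 2.10421846e-04,  9.68788059e-01,  2.47890405e-01,
         6.54661644e+01],
       [ 9.99998335e-01,  2.45490701e-04, -1.80825860e-03,
        -4.49035782e-01],
       [ 0.00000000e+00,  0.00000000e+00,  0.00000000e+00,
         1.00000000e+00]])}
```

View pics/scene0.png

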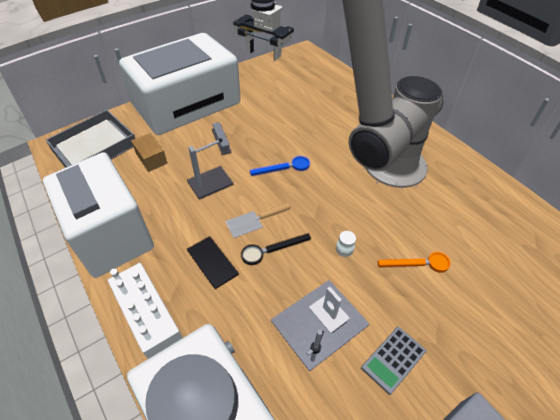

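View pics/top0.png

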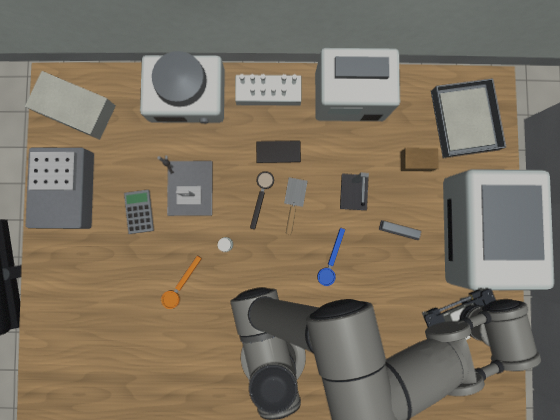

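Candidates: the loupe is the black one with a pale lens, top (265,180) and scene (252,254). The blue one at top (326,276) and the orange one at top (171,299) are look-alikes. Next: close crops.

```bash
cat > h.py <<'E'
import numpy as np, cv2
from scipy.spatial.transform import Rotation as R
from plant import readout, imaging, bot
def rot(v): return R.from_euler('xyz',v).as_matrix()
def cam(name,obs=None):
    c=imaging.get_calibration(name)
    K=np.array([[c['fx'],0,c['cx']],[0,c['fy'],c['cy']],[0,0,1]])
    if 'mount' in c:
        T=np.eye(4);T[:3,:3]=rot(obs['tcp_rot']);T[:3,3]=obs['tool_pos'];M=T@np.array(c['mount'])
        Rc,p=M[:3,:3],M[:3,3]
    else: Rc,p=rot(c['rotation']),np.array(c['position'])
    return K,np.array(c['dist']),Rc,p
F=np.diag([1.,-1,-1])
def proj(C,P):
    K,d,Rc,p=C
    Rw=F@Rc.T
    return cv2.projectPoints(np.atleast_2d(np.array(P,float)),cv2.Rodrigues(Rw)[0],-Rw@p,K,d)[0].reshape(-1,2)
def ray(C,uv):
    K,d,Rc,p=C
    n=cv2.undistortPoints(np.array([[uv]],float),K,d)[0,0]
    r=Rc@F@np.array([n[0],n[1],1]);return p,r/np.linalg.norm(r)
def onz(C,uv,z):
    p,r=ray(C,uv);return p+r*(z-p[2])/r[2]
def tri(obs):
    A=np.zeros((3,3));b=np.zeros(3)
    for C,uv in obs:
        p,r=ray(C,uv);M=np.eye(3)-np.outer(r,r);A+=M;b+=M@p
    x=np.linalg.solve(A,b)
    return x,[proj(C,x)[0]-uv for C,uv in obs]
def crop(im,x0,y0,w,h,s,name):
    cv2.imwrite(name,cv2.resize(im[y0:y0+h,x0:x0+w],None,fx=s,fy=s,interpolation=cv2.INTER_CUBIC))
E
python3 - <<'E'
from h import *
t=cv2.imread('pics/top0.png');s=cv2.imread('pics/scene0.png')
crop(t,155,140,130,100,6,'pics/c1.png')
crop(s,230,230,150,140,4,'pics/c2.png')
crop(s,170,110,160,100,4.5,'pics/c3.png')
crop(t,320,160,75,60,8,'pics/c4.png')
for n,uv in [('loupe',(265,180)),('stand',(190,188)),('peg',(354,192)),('jar',(224,244)),('hand',(253,228))]: print(n,onz(cam('top'),uv,8))
E
```

```text
loupe [585.40781914  28.00229715   8.        ]
stand [557.27185803 280.09578521   8.        ]
peg [ 546.12984031 -272.3905131     8.        ]
jar [370.07155752 163.51397863   8.        ]
hand [423.7103919   67.24880734   8.        ]
```

View pics/c1.png

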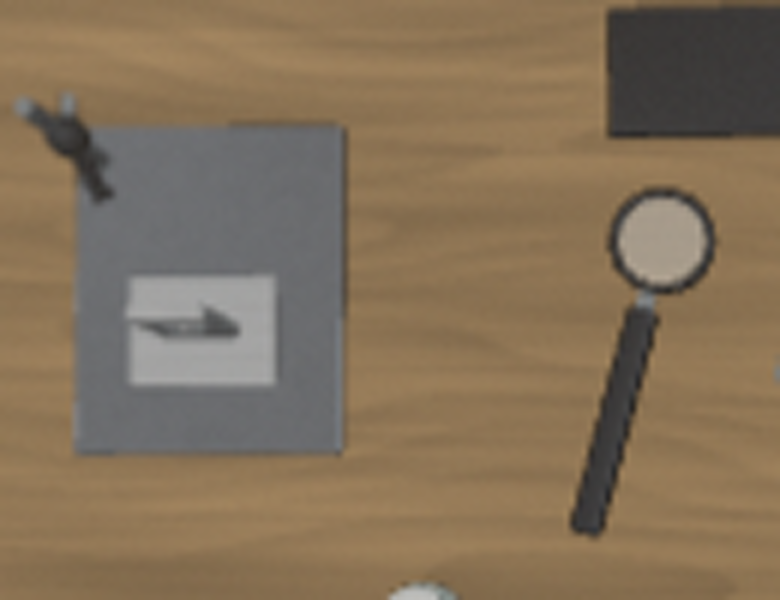

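View pics/c2.png

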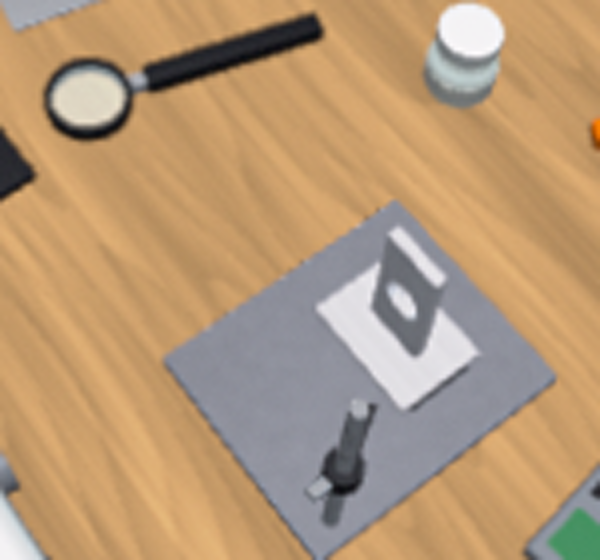

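View pics/c3.png

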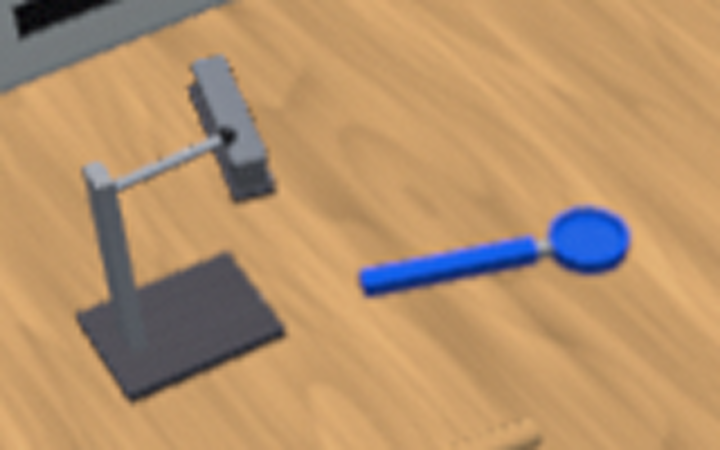

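View pics/c4.png

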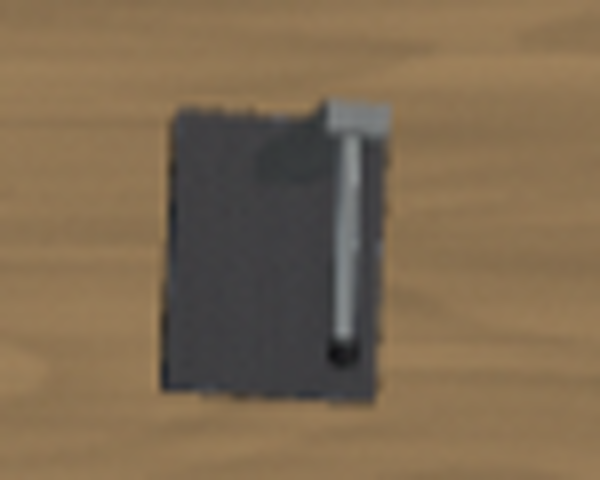

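```bash
cat > fit.py <<'E'
from h import *
from scipy.optimize import least_squares
T,S=cam('top'),cam('scene')
def u(x,y,s,ox,oy): return np.array([(x+.5)/s-.5+ox,(y+.5)/s-.5+oy])
c1=lambda x,y:(T,u(x,y,6,155,140)); c2=lambda x,y:(S,u(x,y,4,230,230)); c3=lambda x,y:(S,u(x,y,4.5,170,110)); c4=lambda x,y:(T,u(x,y,8,320,160))
def w(p,P):
    c,s=np.cos(p[2]),np.sin(p[2]);P=np.array(P,float)
    return np.array([p[0]+c*P[0]-s*P[1],p[1]+s*P[0]+c*P[1],P[2]])
def fit(L,x0):
    f=lambda p:np.concatenate([proj(C,w(p,P))[0]-uv for (C,uv),P in L])
    r=least_squares(f,x0,x_scale=[10,10,.1]);return r.x,r.fun.reshape(-1,2)
stand=[(c1(78,127),(120,75,10)),(c1(344,125),(120,-75,10)),(c1(344,453),(-65,-75,10)),(c1(77,453),(-65,75,10)),
 (c2(320,560),(120,75,10)),(c2(165,360),(120,-75,10)),(c2(395,202),(-65,-75,10)),(c2(555,378),(-65,75,10))]
cover=[(c1(128,275),(30,40,28)),(c1(275,276),(30,-40,28)),(c1(275,385),(-30,-40,28)),(c1(128,385),(-30,40,28)),
 (c2(317,308),(30,-40,28)),(c2(480,353),(-30,40,28)),(c2(405,410),(30,40,28))]
peg=[(c4(178,108),(60,45,12)),(c4(162,390),(-60,45,12)),(c4(375,402),(-60,-45,12)),(c4(357,117),(36,0,162)),(c4(343,352),(-58,0,155)),
 (c3(78,318),(60,-45,12)),(c3(133,400),(60,45,12)),(c3(285,332),(-60,45,12)),(c3(232,255),(-60,-45,12)),(c3(100,172),(36,0,162)),(c3(227,135),(-58,0,155))]
loupe=[(c1(662,241),(75,0,14)),(c1(590,528),(-95,0,16)),(c2(88,98),(75,0,14)),(c2(318,20),(-95,0,16))]
if __name__=="__main__":
    for n,L,x0 in [('stand',stand,(550,280,0)),('cover',cover,(550,280,0)),('peg',peg,(546,-272,0)),('loupe',loupe,(520,40,0))]:
        p,r=fit(L,x0);print(n,p.round(3),'\n',r.round(1).tolist())
        if n=='stand':
            for q in [(100,60,10),(100,60,175),(100,60,110),(70,33,110),(0,0,16)]:
                W=w(p,q);a=proj(T,W)[0];b=proj(S,W)[0];print(q,(a-[155,140])*6,(b-230)*4)
E
python3 fit.py
```

```text
stand [5.30974e+02 2.81967e+02 1.40000e-02] 
 [[-0.4, -0.2], [-0.3, -0.3], [-0.4, -0.2], [-0.7, 0.2], [-0.4, 0.6], [-1.1, -0.6], [0.1, -1.1], [0.9, -0.7]]
(100, 60, 10) [ 99.33295461 158.24865687] [327.86218598 518.28245609]
(100, 60, 175) [ 19.20464704 103.50155411] [357.01694131 407.48030303]
(100, 60, 110) [ 53.15654215 126.70140621] [344.37337862 455.71369125]
(70, 33, 110) [104.26619615 183.09011065] [355.72811377 382.33698045]
(0, 0, 16) [202.94660623 333.33996803] [394.67505299 336.19810068]
cover [5.32068e+02 2.82109e+02 1.50000e-02] 
 [[0.1, 0.6], [-0.3, 0.2], [-0.3, 0.0], [0.0, 0.3], [-0.3, 0.0], [-0.0, -0.0], [-0.5, 0.3]]
peg [ 5.48972e+02 -2.70447e+02 -5.20000e-02] 
 [[-0.7, -0.4], [-0.3, -0.3], [-0.2, -0.3], [-0.5, -0.3], [-0.5, 1.5], [-0.9, -0.7], [-1.1, -0.6], [0.3, -0.9], [-1.0, -0.9], [-0.4, 1.1], [1.6, -0.5]]
loupe [ 5.15273e+02  4.71410e+01 -2.34000e-01] 
 [[-0.5, -0.8], [-0.6, 0.6], [-0.4, -0.5], [-0.0, -0.5]]
```

```bash
cat >> h.py <<'E'
def down(yawz):
    "tool pointing down, tool z along world heading yawz"
    x=np.array([0,0,-1.]);z=np.array([np.cos(yawz),np.sin(yawz),0]);return np.column_stack([x,np.cross(z,x),z])
def plan(pos,Rt,obs=None,vmax=45,start=None):
    import json
    if start is None:
        o=obs or readout.get_obs();p=o['tool_pos'];R0=rot(o['tcp_rot'])
    else: p,R0=start
    pos=np.array(pos,float)
    rv=R.from_matrix(R0.T@Rt).as_rotvec()
    n=int(max(1,np.ceil(np.linalg.norm(pos-p)/vmax),np.ceil(np.linalg.norm(rv)/0.14)))
    step=R.from_rotvec(np.round(rv/n,4)).as_matrix();Rc=R0;pc=p.copy();rows=[]
    for i in range(n):
        d=Rc.T@((p+(pos-p)*(i+1)/n)-pc);d=np.round(d/10,2)
        pc=pc+Rc@d*10;Rc=Rc@step
        r=dict(zip(("tx","ty","tz"),d.tolist()))
        r.update({k:v for k,v in zip(("wx","wy","wz"),np.round(rv/n,4).tolist()) if abs(v)>1e-3});rows.append({k:v for k,v in r.items() if v!=0})
    print(n,json.dumps(rows));return pos,Rt
E
python3 - <<'E'
from h import *
o=readout.get_obs();print(rot(o['tcp_rot']).round(3))
Rt=rot(o['tcp_rot']);print('zyaw',np.arctan2(Rt[1,2],Rt[0,2]))
E
```

```text
[[-0.     0.927  0.374]
 [ 0.001  0.374 -0.927]
 [-1.     0.    -0.001]]
zyaw -1.1870212150756614
```

Run:
```python
from h import *
plan((500,-300,300),down(0.0))
```

```text
9 [{"tx": -0.89, "ty": 3.9, "tz": -0.66, "wx": -0.1319}, {"tx": -0.88, "ty": 3.96, "tz": -0.14, "wx": -0.1319}, {"tx": -0.89, "ty": 3.94, "tz": 0.38, "wx": -0.1319}, {"tx": -0.89, "ty": 3.85, "tz": 0.9, "wx": -0.1319}, {"tx": -0.89, "ty": 3.71, "tz": 1.39, "wx": -0.1319}, {"tx": -0.89, "ty": 3.48, "tz": 1.87, "wx": -0.1319}, {"tx": -0.89, "ty": 3.21, "tz": 2.32, "wx": -0.1319}, {"tx": -0.88, "ty": 2.88, "tz": 2.71, "wx": -0.1319}, {"tx": -0.89, "ty": 2.5, "tz": 3.07, "wx": -0.1319}]
```

Request:
arm_command(plan=[{"tx":-0.9,"ty":3.9,"tz":-0.7,"wx":-0.13},{"tx":-0.9,"ty":4.0,"tz":-0.1,"wx":-0.13},{"tx":-0.9,"ty":3.9,"tz":0.4,"wx":-0.13},{"tx":-0.9,"ty":3.9,"tz":0.9,"wx":-0.13},{"tx":-0.9,"ty":3.7,"tz":1.4,"wx":-0.13},{"tx":-0.9,"ty":3.5,"tz":1.9,"wx":-0.13},{"tx":-0.9,"ty":3.2,"tz":2.3,"wx":-0.13},{"tx":-0.9,"ty":2.9,"tz":2.7,"wx":-0.13},{"tx":-0.9,"ty":2.5,"tz":3.1,"wx":-0.13},{},{}])

```text
invalid input at $.plan[0]: expected keys tx, ty, tz, wx, wy, wz, jaw
```

```bash
cat > shot.py <<'E'
import sys,pickle
from h import *
n=sys.argv[1]
o=readout.get_obs();im=imaging.capture('wrist');cv2.imwrite(f'pics/{n}.png',im);pickle.dump(o,open(f'pics/{n}.pkl','wb'))
Rt=rot(o['tcp_rot'])
print(o['time'],o['tool_pos'].round(1),'zyaw',np.arctan2(Rt[1,2],Rt[0,2]).round(4),'xt',Rt[:,0].round(4),o['contact_force'].round(2),o['grip_width'])
E
python3 shot.py w1
```

```text
0.1 [ 196.5 -486.4  220. ] zyaw -1.187 xt [-3.0e-04  1.4e-03 -1.0e+00] [ 0.04  0.09 -0.17] 92.12107261780405
```

View pics/w1.png

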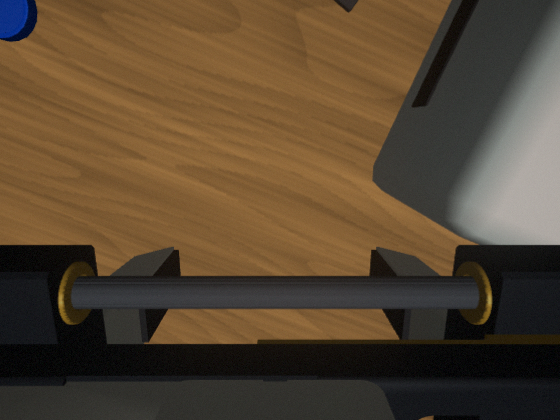

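Request:
arm_command(plan=[{"tx":-0.9,"ty":3.9,"tz":-0.7,"wx":-0.13,"wy":0,"wz":0,"jaw":1},{"tx":-0.9,"ty":4.0,"tz":-0.1,"wx":-0.13,"wy":0,"wz":0,"jaw":1},{"tx":-0.9,"ty":3.9,"tz":0.4,"wx":-0.13,"wy":0,"wz":0,"jaw":1},{"tx":-0.9,"ty":3.9,"tz":0.9,"wx":-0.13,"wy":0,"wz":0,"jaw":1},{"tx":-0.9,"ty":3.7,"tz":1.4,"wx":-0.13,"wy":0,"wz":0,"jaw":1},{"tx":-0.9,"ty":3.3,"tz":1.9,"wx":-0.13,"wy":0,"wz":0,"jaw":1},{"tx":-0.9,"ty":2.8,"tz":2.7,"wx":-0.13,"wy":0,"wz":0,"jaw":1},{"tx":-0.9,"ty":1.8,"tz":3.5,"wx":-0.13,"wy":0,"wz":0,"jaw":1},{"tx":-0.9,"ty":1.0,"tz":4.0,"wx":-0.13,"wy":0,"wz":0,"jaw":1},{"tx":0,"ty":0,"tz":0,"wx":0,"wy":0,"wz":0,"jaw":1},{"tx":0,"ty":0,"tz":0,"wx":0,"wy":0,"wz":0,"jaw":1}])

```text
time: 1.25
tool_pos: [515.3, -337.8, 300.6]
tcp_rot: [2.662, 1.569, 2.645]
contact_force: [0.1, -0.6, -0.6]
grip_width: 91.5
```

```bash
python3 shot.py w2
```

```text
1.25 [ 515.3 -337.8  300.6] zyaw -0.0163 xt [-1.4e-03  8.0e-04 -1.0e+00] [ 0.11 -0.58 -0.63] 91.51620305514255
```

View pics/w2.png

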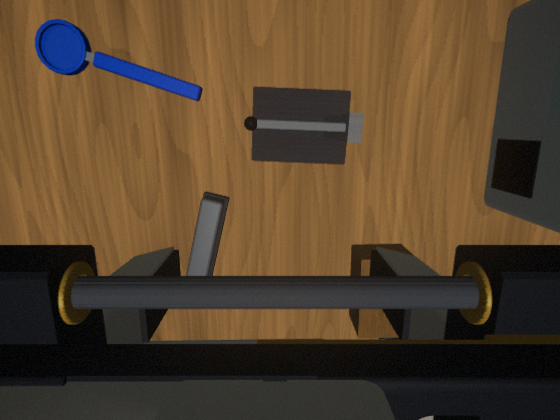

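Run:
```python
from h import *
crop(cv2.imread('pics/w2.png'),240,75,130,100,6,'pics/w2c.png')
```

```text
(no output)
```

View pics/w2c.png

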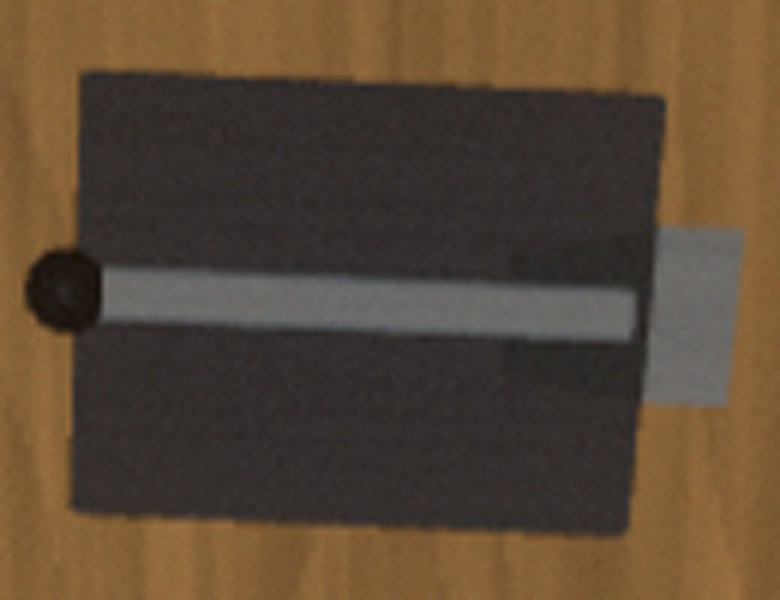

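Run:
```python
from fit import *
import pickle
W=cam('wrist',pickle.load(open('pics/w2.pkl','rb')))
c=lambda x,y:(W,u(x,y,6,240,75))
L=[(c(80,72),(60*-1,45,12)),(c(664,97),(60,45,12)),(c(627,533),(60,-45,12)),(c(74,511),(-60,-45,12)),(c(65,290),(-58,0,155)),
(c(657,228),(30,12,162)),(c(743,228),(42,12,162)),(c(727,405),(42,-12,162)),(c(641,403),(30,-12,162))]
for M in (L,L[4:],L[:4],L+peg):
    p,r=fit(M,(549,-270,0));print(p.round(3),r.round(1).tolist())
    print('peg',w(p,(-15,0,150)),'tip',w(p,(-58,0,155)))
```

```text
[ 5.47591e+02 -2.71761e+02 -5.40000e-02] [[0.4, -0.7], [1.4, -0.9], [1.0, 0.6], [-0.2, 0.6], [-6.0, 0.3], [1.0, -0.3], [1.1, 0.3], [0.9, 0.3], [1.1, 0.1]]
peg [ 532.61291775 -270.94579495  150.        ] tip [ 489.67653504 -268.60762478  155.        ]
[ 5.47894e+02 -2.71678e+02 -5.70000e-02] [[-5.6, -0.0], [1.4, -0.3], [1.5, 0.3], [1.2, 0.3], [1.4, 0.1]]
peg [ 532.9179173  -270.82995042  150.        ] tip [ 489.98662245 -268.40015151  155.        ]
[ 5.46761e+02 -2.71907e+02 -5.40000e-02] [[-0.3, -0.5], [0.7, -0.8], [0.4, 0.7], [-0.8, 0.8]]
peg [ 531.78289561 -271.1017116   150.        ] tip [ 488.84487578 -268.79380052  155.        ]
[ 5.47715e+02 -2.71673e+02 -5.50000e-02] [[0.6, -0.8], [1.5, -0.9], [1.1, 0.5], [-0.1, 0.5], [-5.8, 0.1], [1.2, -0.4], [1.3, 0.2], [1.0, 0.3], [1.2, 0.0], [-0.3, -0.1], [0.0, 0.1], [0.1, 0.1], [-0.0, 0.1], [-0.1, 2.0], [-0.7, -1.2], [-1.0, -1.0], [0.5, -1.2], [-0.8, -1.3], [-0.3, 0.6], [1.8, -0.8]]
peg [ 532.73811024 -270.84739088  150.        ] tip [ 489.80327553 -268.48096562  155.        ]
```

Run:
```python
from h import *
plan((570,225,310),down(0.0),vmax=46)
```

```text
13 [{"tx": -0.07, "ty": 4.34, "tz": 0.35, "wx": -0.0014}, {"tx": -0.07, "ty": 4.34, "tz": 0.36, "wx": -0.0014}, {"tx": -0.07, "ty": 4.33, "tz": 0.36, "wx": -0.0014}, {"tx": -0.07, "ty": 4.34, "tz": 0.37, "wx": -0.0014}, {"tx": -0.06, "ty": 4.34, "tz": 0.38, "wx": -0.0014}, {"tx": -0.07, "ty": 4.33, "tz": 0.38, "wx": -0.0014}, {"tx": -0.08, "ty": 4.34, "tz": 0.38, "wx": -0.0014}, {"tx": -0.07, "ty": 4.34, "tz": 0.4, "wx": -0.0014}, {"tx": -0.07, "ty": 4.33, "tz": 0.4, "wx": -0.0014}, {"tx": -0.07, "ty": 4.33, "tz": 0.4, "wx": -0.0014}, {"tx": -0.07, "ty": 4.34, "tz": 0.41, "wx": -0.0014}, {"tx": -0.07, "ty": 4.33, "tz": 0.42, "wx": -0.0014}, {"tx": -0.08, "ty": 4.33, "tz": 0.43, "wx": -0.0014}]
```

Request:
arm_command(plan=[{"tx":-0.1,"ty":4.3,"tz":0.4,"wx":-0.01,"wy":0,"wz":0,"jaw":1},{"tx":-0.1,"ty":4.3,"tz":0.4,"wx":-0.01,"wy":0,"wz":0,"jaw":1},{"tx":-0.1,"ty":4.3,"tz":0.4,"wx":-0.01,"wy":0,"wz":0,"jaw":1},{"tx":-0.1,"ty":4.3,"tz":0.4,"wx":0,"wy":0,"wz":0,"jaw":1},{"tx":-0.1,"ty":4.3,"tz":0.4,"wx":0,"wy":0,"wz":0,"jaw":1},{"tx":-0.1,"ty":4.3,"tz":0.4,"wx":0,"wy":0,"wz":0,"jaw":1},{"tx":-0.1,"ty":4.3,"tz":0.4,"wx":0,"wy":0,"wz":0,"jaw":1},{"tx":-0.1,"ty":4.3,"tz":0.4,"wx":0,"wy":0,"wz":0,"jaw":1},{"tx":-0.1,"ty":4.3,"tz":0.4,"wx":0,"wy":0,"wz":0,"jaw":1},{"tx":0,"ty":4.3,"tz":0.4,"wx":0,"wy":0,"wz":0,"jaw":1},{"tx":0,"ty":4.3,"tz":0.4,"wx":0,"wy":0,"wz":0,"jaw":1},{"tx":0,"ty":4.3,"tz":0.4,"wx":0,"wy":0,"wz":0,"jaw":1},{"tx":0,"ty":4.3,"tz":0.4,"wx":0,"wy":0,"wz":0,"jaw":1},{"tx":0,"ty":0,"tz":0,"wx":0,"wy":0,"wz":0,"jaw":1},{"tx":0,"ty":0,"tz":0,"wx":0,"wy":0,"wz":0,"jaw":1}])

```text
time: 2.8
tool_pos: [561.6, 220.6, 310.3]
tcp_rot: [-2.331, 1.57, -2.318]
contact_force: [0.3, -1.3, 0.1]
grip_width: 91.6
```

```bash
python3 shot.py w3
```

```text
2.8 [561.6 220.6 310.3] zyaw 0.0131 xt [-8.e-04 -9.e-04 -1.e+00] [ 0.26 -1.27  0.14] 91.6489553935719
```

View pics/w3.png

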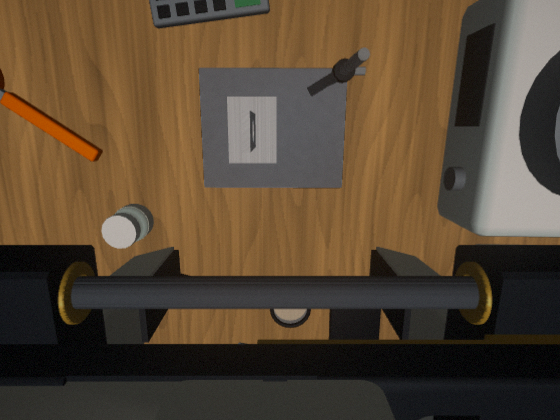

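Run:
```python
from fit import *
import pickle
im=cv2.imread('pics/w3.png')
crop(im,190,40,200,155,4,'pics/w3c.png')
crop(im,300,40,80,65,9,'pics/w3d.png')
W=cam('wrist',pickle.load(open('pics/w3.pkl','rb')))
p=(531,282,.014)
for q in [(100,60,10),(100,60,85),(100,60,110),(100,60,135),(100,60,175),(66,39,110),(0,0,123)]: print(q,((proj(W,w(p,q))[0]-[190,40])*4).round(),((proj(W,w(p,q))[0]-[300,40])*9).round())
```

```text
(100, 60, 10) [567. 159.] [287. 357.]
(100, 60, 85) [613. 122.] [389. 274.]
(100, 60, 110) [632. 106.] [433. 239.]
(100, 60, 135) [655.  88.] [484. 198.]
(100, 60, 175) [699.  52.] [584. 117.]
(66, 39, 110) [489. 198.] [111. 446.]
(0, 0, 123) [220. 363.] [-495.  816.]
```

View pics/w3c.png

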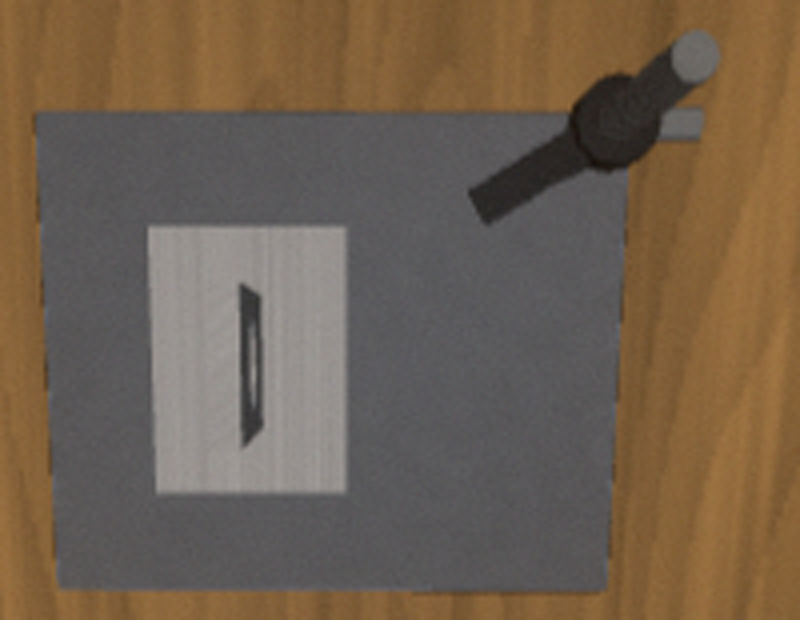

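View pics/w3d.png

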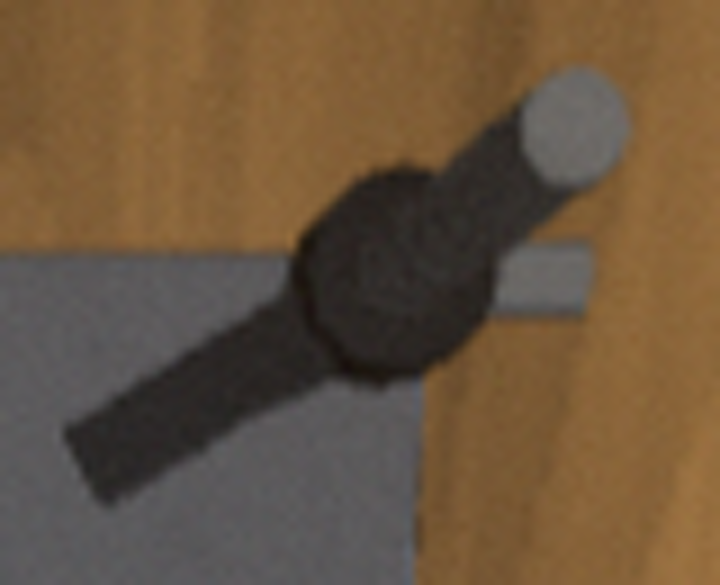

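Run:
```python
from h import *
s=plan((441,241,250),down(-1.07),vmax=46)
Rt=s[1]@R.from_rotvec([0,0,.9]).as_matrix()
plan((441,241,204),Rt,start=s)
```

```text
8 [{"tx": 0.76, "ty": 0.28, "tz": -1.51, "wx": 0.1352}, {"tx": 0.75, "ty": 0.08, "tz": -1.53, "wx": 0.1352}, {"tx": 0.76, "ty": -0.13, "tz": -1.53, "wx": 0.1352}, {"tx": 0.75, "ty": -0.33, "tz": -1.49, "wx": 0.1352}, {"tx": 0.76, "ty": -0.53, "tz": -1.44, "wx": 0.1352}, {"tx": 0.76, "ty": -0.73, "tz": -1.35, "wx": 0.1352}, {"tx": 0.75, "ty": -0.89, "tz": -1.25, "wx": 0.1352}, {"tx": 0.76, "ty": -1.06, "tz": -1.11, "wx": 0.1352}]
7 [{"tx": 0.66, "wz": 0.1286}, {"tx": 0.65, "ty": -0.08, "wz": 0.1286}, {"tx": 0.63, "ty": -0.17, "wz": 0.1286}, {"tx": 0.61, "ty": -0.25, "wz": 0.1286}, {"tx": 0.57, "ty": -0.32, "wz": 0.1286}, {"tx": 0.53, "ty": -0.4, "wz": 0.1286}, {"tx": 0.47, "ty": -0.46, "wz": 0.1286}]
```

Request:
arm_command(plan=[{"tx":0.8,"ty":0.3,"tz":-1.5,"wx":0.135,"wy":0,"wz":0,"jaw":1},{"tx":0.8,"ty":0.1,"tz":-1.5,"wx":0.135,"wy":0,"wz":0,"jaw":1},{"tx":0.7,"ty":-0.1,"tz":-1.5,"wx":0.135,"wy":0,"wz":0,"jaw":1},{"tx":0.8,"ty":-0.3,"tz":-1.5,"wx":0.135,"wy":0,"wz":0,"jaw":1},{"tx":0.8,"ty":-0.5,"tz":-1.4,"wx":0.135,"wy":0,"wz":0,"jaw":1},{"tx":0.7,"ty":-0.7,"tz":-1.4,"wx":0.135,"wy":0,"wz":0,"jaw":1},{"tx":0.7,"ty":-0.9,"tz":-1.3,"wx":0.135,"wy":0,"wz":0,"jaw":1},{"tx":0.7,"ty":-1.1,"tz":-1.1,"wx":0.135,"wy":0,"wz":0,"jaw":1},{"tx":0.7,"ty":0,"tz":0,"wx":0,"wy":0,"wz":0.13,"jaw":1},{"tx":0.7,"ty":-0.1,"tz":0,"wx":0,"wy":0,"wz":0.13,"jaw":1},{"tx":0.6,"ty":-0.2,"tz":0,"wx":0,"wy":0,"wz":0.13,"jaw":1},{"tx":0.6,"ty":-0.3,"tz":0,"wx":0,"wy":0,"wz":0.13,"jaw":1},{"tx":0.6,"ty":-0.3,"tz":0,"wx":0,"wy":0,"wz":0.13,"jaw":1},{"tx":0.5,"ty":-0.4,"tz":0,"wx":0,"wy":0,"wz":0.13,"jaw":1},{"tx":0.5,"ty":-0.5,"tz":0,"wx":0,"wy":0,"wz":0.13,"jaw":1},{"tx":0,"ty":0,"tz":0,"wx":0,"wy":0,"wz":0,"jaw":1},{"tx":0,"ty":0,"tz":0,"wx":0,"wy":0,"wz":0,"jaw":1}])

```text
time: 4.55
tool_pos: [436.7, 251.1, 215.1]
tcp_rot: [1.628, 0.855, 0.584]
contact_force: [0.7, -0.7, 0.7]
grip_width: 91.9
```

```bash
python3 shot.py w4
```

```text
4.55 [436.7 251.1 215.1] zyaw -1.03 xt [ 0.5475  0.362  -0.7545] [ 0.67 -0.7   0.69] 91.86131205257705
```

View pics/w4.png

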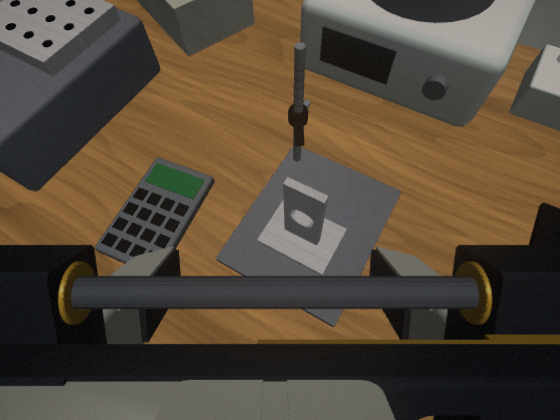

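Run:
```python
from fit import *
import pickle
im=cv2.imread('pics/w4.png')
crop(im,270,35,60,135,4.4,'pics/w4a.png')
crop(im,275,90,50,50,12,'pics/w4b.png')
crop(im,210,140,200,110,4,'pics/w4d.png')
W=cam('wrist',pickle.load(open('pics/w4.pkl','rb')))
p=(531,282,.014)
for q in [(100,60,10),(100,60,85),(100,60,95),(100,60,110),(100,60,135),(100,60,175)]: print(q,proj(W,w(p,q))[0].round(1))
```

```text
(100, 60, 10) [296.3 157.2]
(100, 60, 85) [297.7 116.6]
(100, 60, 95) [297.9 110.1]
(100, 60, 110) [298.2  99.8]
(100, 60, 135) [298.8  80.7]
(100, 60, 175) [300.   44.3]
```

View pics/w4a.png

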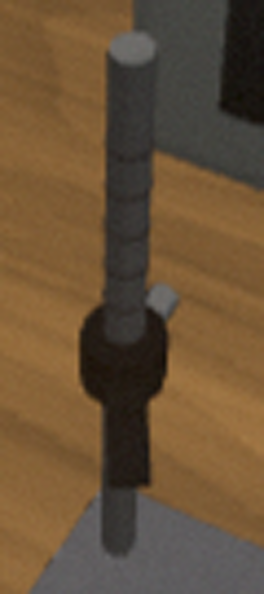

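View pics/w4b.png

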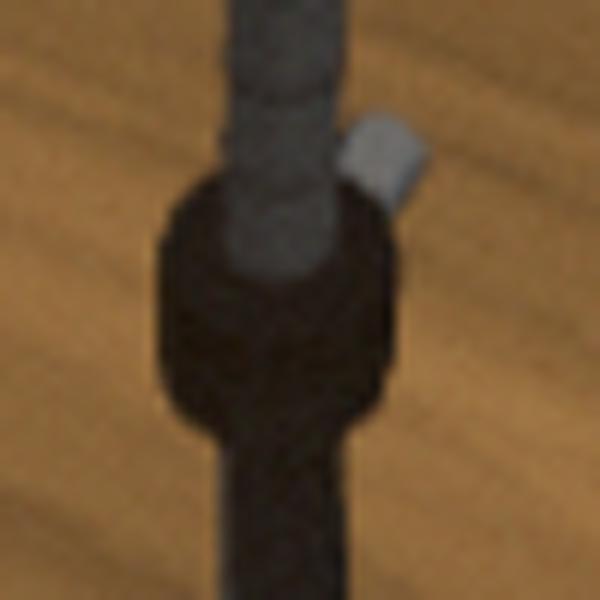

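View pics/w4d.png

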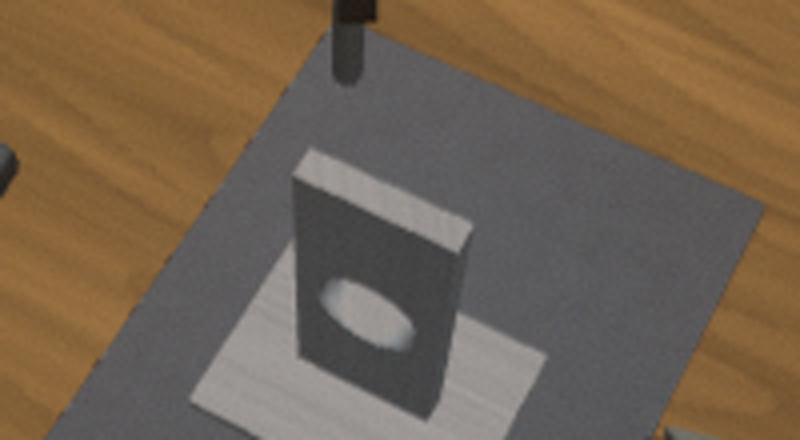

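```bash
cat > mark.py <<'E'
from fit import *
import pickle
C3=cam('wrist',pickle.load(open('pics/w3.pkl','rb')));C4=cam('wrist',pickle.load(open('pics/w4.pkl','rb')))
a3c=lambda x,y:(0,u(x,y,4,190,40));a3d=lambda x,y:(0,u(x,y,9,300,40))
a4a=lambda x,y:(1,u(x,y,4.4,270,35));a4b=lambda x,y:(1,u(x,y,12,275,90));a4d=lambda x,y:(1,u(x,y,4,210,140))
d=np.array([100,60.])/np.hypot(100,60)
fr=lambda r:(100-d[0]*r,60-d[1]*r)   # towards cassette (also roughly towards camera in w4)
def resid(q,full=False):
    st,co=q[:3],q[3:6];h,B=q[6],q[7];cs=[]
    for i,(K,ds,Rc,p) in enumerate((C3,C4)):
        e=q[8+6*i:14+6*i]
        cs.append((K,ds,R.from_rotvec(e[:3]).as_matrix()@Rc,p+e[3:]))
    S=[(a3c(37,113),(-65,75,10)),(a3c(605,589),(120,-75,10)),(a3c(60,588),(-65,-75,10)),(a3d(575,127),(100,60,175)),
       (a3d(88,468),(*fr(B),h+1.5)),(a3d(405,257),(100,60,h+8)),(a3d(385,295),(100,60,h-8)),
       (a4a(131,48),(100,60,175)),(a4a(118,557),(*fr(5),10)),(a4d(763,207),(120,-75,10)),
       (a4b(278,278),(*fr(5),h+8)),(a4a(129,487),(*fr(B),h-1.5))]
    V=[(a3c(148,227),(-30,40,28)),(a3c(347,226),(30,40,28)),(a3c(347,493),(30,-40,28)),(a3c(156,493),(-30,-40,28)),
       (a4d(312,150),(4,20,123)),(a4d(293,178),(-4,20,123)),(a4d(472,223),(4,-20,123)),(a4d(461,253),(-4,-20,123)),(a4d(546,354),(30,-40,28)),(a4d(190,400),(-30,40,28))]
    r=[proj(cs[i],w(st,P))[0]-uv for (i,uv),P in S]+[proj(cs[i],w(co,P))[0]-uv for (i,uv),P in V]
    if full: return np.array(r)
    e=q[8:].reshape(-1,3)
    return np.concatenate([np.ravel(r)/.4,(e[::2]/.005).ravel(),(e[1::2]/2).ravel()])
q0=np.zeros(20);q0[:8]=[531,282,.014,532,282,.015,95,40]
s=least_squares(resid,q0,x_scale=np.r_[[5,5,.05]*2,5,5,[.005]*3,[2]*3,[.005]*3,[2]*3])
cov=np.linalg.inv(s.jac.T@s.jac)
print(s.x.round(4).tolist());print('sd',np.sqrt(np.diag(cov))[:8].round(3));print(resid(s.x,True).round(1).tolist())
E
python3 mark.py
```

```text
[531.3875, 283.0481, 0.0104, 532.9962, 282.1375, 0.0198, 90.2276, 40.5508, 0.0029, -0.0006, -0.0005, 0.1168, -0.1757, 2.5671, 0.0003, -0.0034, 0.0007, -0.1168, 0.1756, 0.9811]
sd [1.607 1.591 0.004 1.574 1.566 0.005 0.564 0.383]
[[-0.2, -0.8], [0.6, 0.3], [-0.4, 0.1], [0.1, -0.1], [-0.3, -0.0], [0.2, 1.0], [-0.6, -0.8], [0.4, 0.5], [-0.3, 0.2], [0.4, -1.0], [0.1, 0.0], [-0.0, -0.3], [0.2, 0.3], [-0.3, 0.3], [0.0, -0.3], [0.7, 0.0], [-0.3, -0.3], [0.0, -0.5], [0.7, 0.4], [-0.7, 0.1], [0.1, 0.4], [-0.4, 0.2]]
```

Run:
```python
from h import *
s=plan((450,255,240),down(-1.03),vmax=46)
s=plan((533,282,200),down(0.018),start=s)
```

```text
6 [{"tx": -0.17, "ty": 0.43, "tz": 0.05, "wx": -0.0021, "wy": -0.006, "wz": -0.1193}, {"tx": -0.22, "ty": 0.41, "tz": 0.05, "wx": -0.0021, "wy": -0.006, "wz": -0.1193}, {"tx": -0.27, "ty": 0.39, "tz": 0.05, "wx": -0.0021, "wy": -0.006, "wz": -0.1193}, {"tx": -0.31, "ty": 0.34, "tz": 0.05, "wx": -0.0021, "wy": -0.006, "wz": -0.1193}, {"tx": -0.34, "ty": 0.31, "tz": 0.06, "wx": -0.0021, "wy": -0.006, "wz": -0.1193}, {"tx": -0.39, "ty": 0.26, "tz": 0.06, "wx": -0.0021, "wy": -0.006, "wz": -0.1193}]
8 [{"tx": 0.5, "ty": 1.06, "tz": 0.24, "wx": -0.131}, {"tx": 0.5, "ty": 1.02, "tz": 0.39, "wx": -0.131}, {"tx": 0.5, "ty": 0.97, "tz": 0.51, "wx": -0.131}, {"tx": 0.5, "ty": 0.89, "tz": 0.63, "wx": -0.131}, {"tx": 0.5, "ty": 0.79, "tz": 0.75, "wx": -0.131}, {"tx": 0.5, "ty": 0.7, "tz": 0.84, "wx": -0.131}, {"tx": 0.5, "ty": 0.58, "tz": 0.92, "wx": -0.131}, {"tx": 0.5, "ty": 0.45, "tz": 1.0, "wx": -0.131}]
```

Request:
arm_command(plan=[{"tx":-0.2,"ty":0.4,"tz":0,"wx":0,"wy":-0.006,"wz":-0.12,"jaw":1},{"tx":-0.2,"ty":0.4,"tz":0,"wx":0,"wy":-0.006,"wz":-0.12,"jaw":1},{"tx":-0.3,"ty":0.4,"tz":0.1,"wx":0,"wy":-0.006,"wz":-0.12,"jaw":1},{"tx":-0.3,"ty":0.3,"tz":0.1,"wx":0,"wy":-0.006,"wz":-0.12,"jaw":1},{"tx":-0.3,"ty":0.3,"tz":0.1,"wx":0,"wy":-0.006,"wz":-0.12,"jaw":1},{"tx":-0.4,"ty":0.3,"tz":0.1,"wx":0,"wy":-0.006,"wz":-0.12,"jaw":1},{"tx":0.5,"ty":1.1,"tz":0.2,"wx":-0.13,"wy":0,"wz":0,"jaw":1},{"tx":0.5,"ty":1.0,"tz":0.4,"wx":-0.13,"wy":0,"wz":0,"jaw":1},{"tx":0.5,"ty":1.0,"tz":0.5,"wx":-0.13,"wy":0,"wz":0,"jaw":1},{"tx":0.5,"ty":0.9,"tz":0.6,"wx":-0.13,"wy":0,"wz":0,"jaw":1},{"tx":0.5,"ty":0.8,"tz":0.7,"wx":-0.13,"wy":0,"wz":0,"jaw":1},{"tx":0.5,"ty":0.7,"tz":0.8,"wx":-0.13,"wy":0,"wz":0,"jaw":1},{"tx":0.5,"ty":0.6,"tz":0.9,"wx":-0.13,"wy":0,"wz":0,"jaw":1},{"tx":0.5,"ty":0.5,"tz":1.0,"wx":-0.13,"wy":0,"wz":0,"jaw":1},{"tx":0,"ty":0,"tz":0,"wx":0,"wy":0,"wz":0,"jaw":1},{"tx":0,"ty":0,"tz":0,"wx":0,"wy":0,"wz":0,"jaw":1}])

```text
time: 6.2
tool_pos: [529.8, 292.6, 204.5]
tcp_rot: [0.807, 1.477, 0.821]
contact_force: [0.8, 0.2, -0.4]
grip_width: 91.4
```

```bash
python3 shot.py w5
python3 - <<'E'
from h import *
plan((533,282,114),down(0.018),vmax=20)
E
```

```text
6.2 [529.8 292.6 204.5] zyaw 0.0119 xt [ 0.0636  0.0683 -0.9956] [ 0.76  0.16 -0.37] 91.38127130129783
5 [{"tx": 1.8, "ty": -0.34, "tz": -0.05, "wy": 0.013, "wz": -0.0136}, {"tx": 1.8, "ty": -0.31, "tz": -0.03, "wy": 0.013, "wz": -0.0136}, {"tx": 1.8, "ty": -0.29, "tz": -0.01, "wy": 0.013, "wz": -0.0136}, {"tx": 1.81, "ty": -0.27, "tz": 0.02, "wy": 0.013, "wz": -0.0136}, {"tx": 1.82, "ty": -0.23, "tz": 0.04, "wy": 0.013, "wz": -0.0136}]
```

View pics/w5.png

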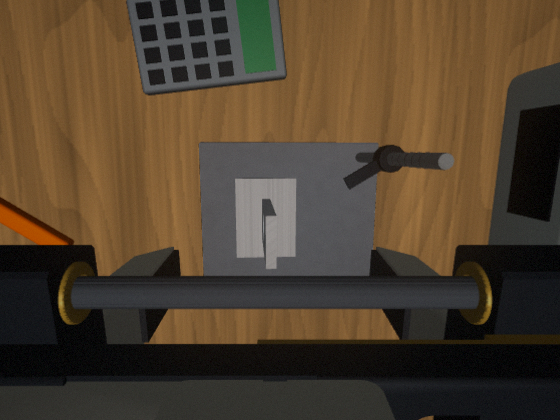

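Request:
arm_command(plan=[{"tx":0,"ty":-0.5,"tz":0,"wx":-0.005,"wy":0.065,"wz":-0.068,"jaw":1},{"tx":0.1,"ty":-0.5,"tz":0.2,"wx":0,"wy":0,"wz":0,"jaw":1},{"tx":0,"ty":0,"tz":0,"wx":0,"wy":0,"wz":0,"jaw":1},{"tx":0,"ty":0,"tz":0,"wx":0,"wy":0,"wz":0,"jaw":1}])

```text
time: 6.65
tool_pos: [531.6, 283.0, 203.3]
tcp_rot: [1.291, 1.569, 1.314]
contact_force: [0.6, 0.3, -0.6]
grip_width: 91.6
```

```bash
python3 shot.py w6
python3 - <<'E'
from h import *
plan((533,282,114),down(0.018),vmax=20)
E
```

```text
6.65 [531.6 283.  203.3] zyaw 0.0228 xt [ 5.0e-04  2.1e-03 -1.0e+00] [ 0.56  0.29 -0.58] 91.63912276975161
5 [{"tx": 1.79, "ty": -0.03, "tz": 0.03}, {"tx": 1.79, "ty": -0.02, "tz": 0.03}, {"tx": 1.78, "ty": -0.02, "tz": 0.02}, {"tx": 1.79, "ty": -0.03, "tz": 0.03}, {"tx": 1.79, "ty": -0.02, "tz": 0.03}]
```

View pics/w6.png

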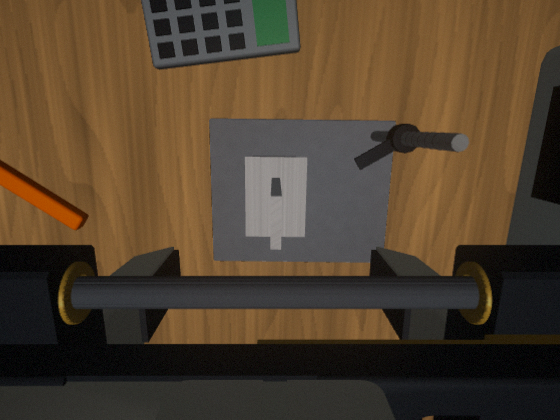

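Request:
arm_command(plan=[{"tx":2.2,"ty":-0.03,"tz":0.03,"wx":0.004,"wy":0,"wz":0,"jaw":1},{"tx":2.2,"ty":-0.03,"tz":0.03,"wx":0,"wy":0,"wz":0,"jaw":1},{"tx":2.2,"ty":-0.03,"tz":0.03,"wx":0,"wy":0,"wz":0,"jaw":0.5},{"tx":1.5,"ty":0,"tz":0,"wx":0,"wy":0,"wz":0,"jaw":0},{"tx":0.8,"ty":0,"tz":0,"wx":0,"wy":0,"wz":0,"jaw":-0.4},{"tx":0,"ty":0,"tz":0,"wx":0,"wy":0,"wz":0,"jaw":-0.4},{"tx":0,"ty":0,"tz":0,"wx":0,"wy":0,"wz":0,"jaw":-0.4},{"tx":0,"ty":0,"tz":0,"wx":0,"wy":0,"wz":0,"jaw":-0.4}])

```text
time: 7.5
tool_pos: [533.3, 282.8, 115.3]
tcp_rot: [0.903, 1.568, 0.923]
contact_force: [0.3, -0.1, 0.4]
grip_width: 48.6
```

```bash
python3 shot.py w7; python3 -c "
from h import *
cv2.imwrite('pics/s1.png',imaging.capture('scene'));crop(cv2.imread('pics/s1.png'),200,200,230,180,3.4,'pics/s1c.png')"
```

```text
7.5 [533.3 282.8 115.3] zyaw 0.0201 xt [ 0.0016  0.0021 -1.    ] [ 0.27 -0.09  0.42] 48.58790493720549
```

View pics/s1c.png

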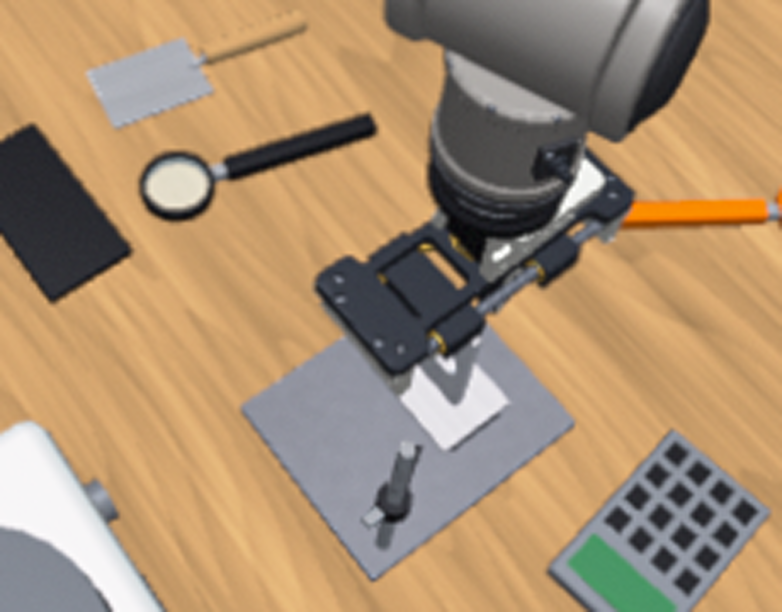

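View pics/w7.png

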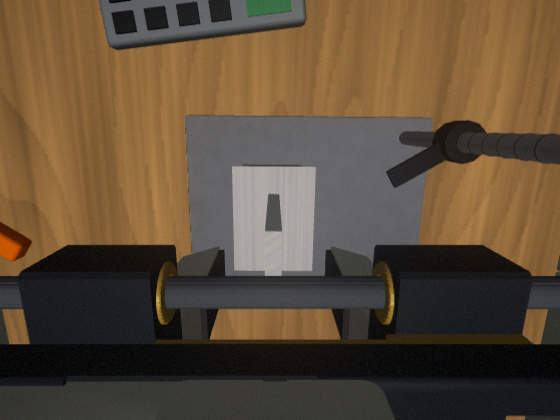

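Request:
arm_command(plan=[{"tx":0.2,"ty":0,"tz":0,"wx":0,"wy":0,"wz":0,"jaw":-1},{"tx":0,"ty":0,"tz":0,"wx":0,"wy":0,"wz":0,"jaw":-1},{"tx":0,"ty":0,"tz":0,"wx":0,"wy":0,"wz":0,"jaw":-1},{"tx":0,"ty":0,"tz":0,"wx":0,"wy":0,"wz":0,"jaw":-1},{"tx":0,"ty":0,"tz":0,"wx":0,"wy":0,"wz":0,"jaw":-1},{"tx":0,"ty":0,"tz":0,"wx":0,"wy":0,"wz":0,"jaw":-1},{"tx":0,"ty":0,"tz":0,"wx":0,"wy":0,"wz":0,"jaw":-1},{"tx":0,"ty":0,"tz":0,"wx":0,"wy":0,"wz":0,"jaw":-1}])

```text
time: 8.4
tool_pos: [532.6, 282.6, 112.1]
tcp_rot: [1.926, 1.569, 1.946]
contact_force: [-0.9, 0.1, -0.7]
grip_width: 7.5
```

```bash
python3 shot.py w8
```

```text
8.4 [532.6 282.6 112.1] zyaw 0.0202 xt [-5.0e-04  1.3e-03 -1.0e+00] [-0.92  0.11 -0.71] 7.482518165516941
```

Request:
arm_command(plan=[{"tx":-0.5,"ty":0,"tz":0,"wx":0,"wy":0,"wz":0,"jaw":-1},{"tx":-1.5,"ty":0,"tz":0,"wx":0,"wy":0,"wz":0,"jaw":-1},{"tx":-2.5,"ty":0,"tz":0,"wx":0,"wy":0,"wz":0,"jaw":-1},{"tx":-2.5,"ty":0,"tz":0,"wx":0,"wy":0,"wz":0,"jaw":-1},{"tx":-2,"ty":0,"tz":0,"wx":0,"wy":0,"wz":0,"jaw":-1},{"tx":-1,"ty":0,"tz":0,"wx":0,"wy":0,"wz":0,"jaw":-1},{"tx":0,"ty":0,"tz":0,"wx":0,"wy":0,"wz":0,"jaw":-1}])

```text
time: 9.15
tool_pos: [533.3, 282.7, 213.6]
tcp_rot: [0.787, 1.568, 0.807]
contact_force: [0.8, -0.1, -1.9]
grip_width: 7.3
```

```bash
python3 shot.py w9
python3 - <<'E'
from h import *
plan((440,-266,210),down(-0.054),vmax=34)
E
```

```text
9.15 [533.3 282.7 213.6] zyaw 0.0202 xt [ 0.0022  0.0023 -1.    ] [ 0.85 -0.11 -1.9 ] 7.306470257917328
17 [{"tx": 0.01, "ty": -3.21, "tz": -0.61, "wx": 0.0044}, {"tx": 0.01, "ty": -3.22, "tz": -0.6, "wx": 0.0044}, {"tx": 0.01, "ty": -3.22, "tz": -0.58, "wx": 0.0044}, {"ty": -3.22, "tz": -0.57, "wx": 0.0044}, {"tx": 0.01, "ty": -3.23, "tz": -0.55, "wx": 0.0044}, {"tx": 0.01, "ty": -3.23, "tz": -0.54, "wx": 0.0044}, {"tx": 0.01, "ty": -3.23, "tz": -0.53, "wx": 0.0044}, {"tx": 0.01, "ty": -3.23, "tz": -0.51, "wx": 0.0044}, {"tx": 0.02, "ty": -3.23, "tz": -0.5, "wx": 0.0044}, {"tx": 0.01, "ty": -3.24, "tz": -0.48, "wx": 0.0044}, {"tx": 0.01, "ty": -3.24, "tz": -0.47, "wx": 0.0044}, {"tx": 0.01, "ty": -3.24, "tz": -0.45, "wx": 0.0044}, {"tx": 0.01, "ty": -3.24, "tz": -0.44, "wx": 0.0044}, {"tx": 0.01, "ty": -3.24, "tz": -0.43, "wx": 0.0044}, {"tx": 0.02, "ty": -3.25, "tz": -0.41, "wx": 0.0044}, {"tx": 0.01, "ty": -3.25, "tz": -0.4, "wx": 0.0044}, {"tx": 0.01, "ty": -3.25, "tz": -0.38, "wx": 0.0044}]
```

View pics/w9.png

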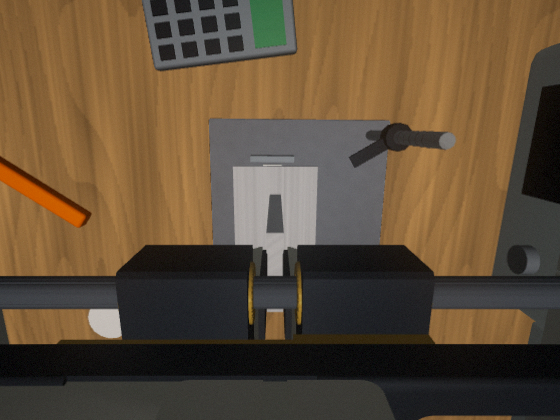

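Request:
arm_command(plan=[{"tx":0,"ty":-1.5,"tz":-0.2,"wx":0,"wy":0,"wz":0,"jaw":-1},{"tx":0,"ty":-3,"tz":-0.5,"wx":0.004,"wy":0,"wz":0,"jaw":-1},{"tx":0,"ty":-3.3,"tz":-0.5,"wx":0.005,"wy":0,"wz":0,"jaw":-1},{"tx":0,"ty":-3.3,"tz":-0.5,"wx":0.005,"wy":0,"wz":0,"jaw":-1},{"tx":0,"ty":-3.3,"tz":-0.5,"wx":0.005,"wy":0,"wz":0,"jaw":-1},{"tx":0,"ty":-3.3,"tz":-0.5,"wx":0.005,"wy":0,"wz":0,"jaw":-1},{"tx":0,"ty":-3.3,"tz":-0.5,"wx":0.005,"wy":0,"wz":0,"jaw":-1},{"tx":0,"ty":-3.3,"tz":-0.5,"wx":0.005,"wy":0,"wz":0,"jaw":-1},{"tx":0,"ty":-3.3,"tz":-0.5,"wx":0.005,"wy":0,"wz":0,"jaw":-1},{"tx":0,"ty":-3.3,"tz":-0.5,"wx":0.005,"wy":0,"wz":0,"jaw":-1},{"tx":0,"ty":-3.3,"tz":-0.5,"wx":0.005,"wy":0,"wz":0,"jaw":-1},{"tx":0,"ty":-3.3,"tz":-0.5,"wx":0.005,"wy":0,"wz":0,"jaw":-1},{"tx":0,"ty":-3.3,"tz":-0.5,"wx":0.005,"wy":0,"wz":0,"jaw":-1},{"tx":0,"ty":-3.3,"tz":-0.5,"wx":0.005,"wy":0,"wz":0,"jaw":-1},{"tx":0,"ty":-3.3,"tz":-0.5,"wx":0.005,"wy":0,"wz":0,"jaw":-1},{"tx":0,"ty":-3.3,"tz":-0.5,"wx":0.005,"wy":0,"wz":0,"jaw":-1},{"tx":0,"ty":-3,"tz":-0.5,"wx":0.005,"wy":0,"wz":0,"jaw":-1},{"tx":0,"ty":-1.5,"tz":-0.5,"wx":0,"wy":0,"wz":0,"jaw":-1},{"tx":0,"ty":0,"tz":0,"wx":0,"wy":0,"wz":0,"jaw":-1},{"tx":0,"ty":0,"tz":0,"wx":0,"wy":0,"wz":0,"jaw":-1}])

```text
time: 11.2
tool_pos: [436.1, -267.1, 210.9]
tcp_rot: [2.086, 1.568, 2.026]
contact_force: [0.2, 0.6, -0.3]
grip_width: 7.6
```

```bash
python3 shot.py w10
python3 - <<'E'
from h import *
plan((440,-266,193),down(-0.054),vmax=34)
for n in ('scene','top'): cv2.imwrite(f'pics/{n}2.png',imaging.capture(n))
crop(cv2.imread('pics/scene2.png'),150,80,170,140,4.5,'pics/s2c.png')
E
```

```text
11.2 [ 436.1 -267.1  210.9] zyaw -0.0595 xt [-0.0014  0.0028 -1.    ] [ 0.22  0.62 -0.3 ] 7.559193242090664
1 [{"tx": 1.81, "ty": 0.08, "tz": 0.36, "wx": -0.0044, "wy": -0.0012, "wz": -0.0025}]
```

View pics/w10.png

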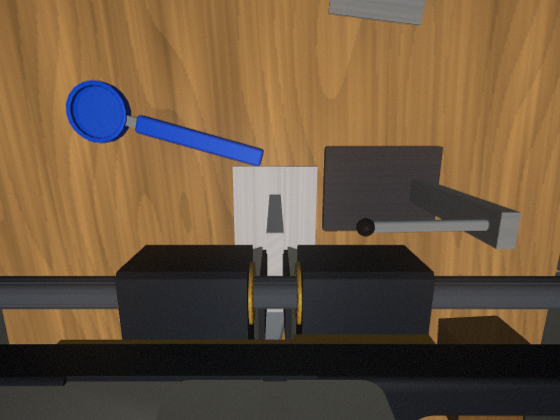

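View pics/s2c.png

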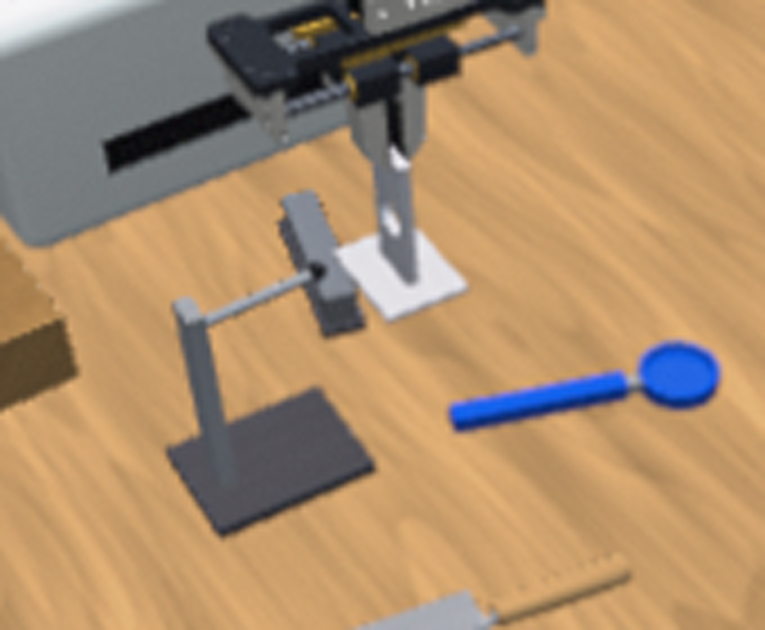

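```bash
python3 - <<'E'
from fit import *
import pickle
o=pickle.load(open('pics/w10.pkl','rb'))
c=imaging.get_calibration('wrist');M=np.array(c['mount']);K,d,_,_=cam('wrist',o)
Ct=(K,d,M[:3,:3],M[:3,3])   # in tool frame
def at_x(uv,x):
    p,r=ray(Ct,uv);return p+r*(x-p[0])/r[0]
print('plate corners',at_x((233,166),84),at_x((317,166),84))
C=cam('wrist',o)
pz=o['tool_pos'][2]
b=onz(C,(366,227.5),154.7);e=onz(C,(487,226),150-0.057*45);print('ball',b,'end',e, np.arctan2((e-b)[1],(e-b)[0]))
p=(547.6,-271.8,-.054)
for q in [(-52,0,154.7),(30,0,148),(36,0,162)]: print(w(p,q),proj(C,w(p,q)))
E
python3 -c "
from h import *
crop(cv2.imread('pics/w10.png'),220,140,310,130,2.5,'pics/w10c.png')"
```

```text
plate corners [ 84.          38.97640547 -30.10430381] [84.         38.98758906 29.18723853]
ball [ 495.139219   -268.51652136  154.7       ] end [ 578.3501763  -274.45846557  147.435     ] -0.07128719114094423
[ 495.67579758 -268.99336449  154.7       ] [[366.81760098 228.15187583]]
[ 577.55627063 -273.41921279  148.        ] [[486.43863976 224.81203131]]
[ 583.54752475 -273.74305535  162.        ] [[508.90843114 230.74438493]]
```

View pics/w10c.png

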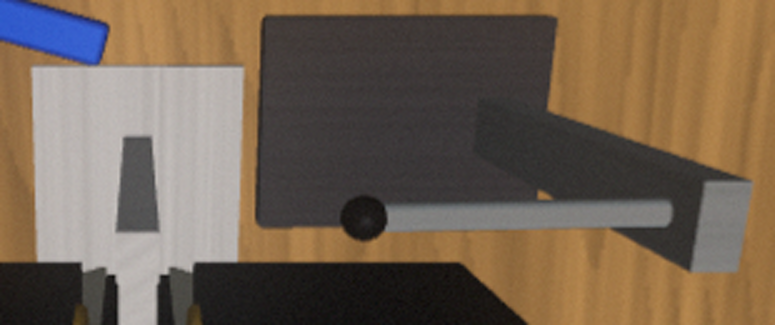

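Request:
arm_command(plan=[{"tx":1.0,"ty":0.3,"tz":0,"wx":0,"wy":-0.001,"wz":-0.002,"jaw":-1},{"tx":0.9,"ty":0,"tz":0,"wx":0,"wy":0,"wz":0,"jaw":-1},{"tx":0,"ty":0,"tz":0,"wx":0,"wy":0,"wz":0,"jaw":-1},{"tx":0,"ty":0,"tz":0,"wx":0,"wy":0,"wz":0,"jaw":-1}])

```text
time: 11.75
tool_pos: [436.8, -264.4, 192.0]
tcp_rot: [-2.726, 1.57, -2.784]
contact_force: [0.4, 0.9, -2.0]
grip_width: 7.3
```

```bash
python3 shot.py w11;python3 -c "
from h import *
crop(cv2.imread('pics/w11.png'),220,140,310,130,2.5,'pics/w11c.png')
"
```

```text
11.75 [ 436.8 -264.4  192. ] zyaw -0.0582 xt [-3.e-04 -1.e-04 -1.e+00] [ 0.41  0.85 -1.97] 7.273994980101464
```

View pics/w11c.png

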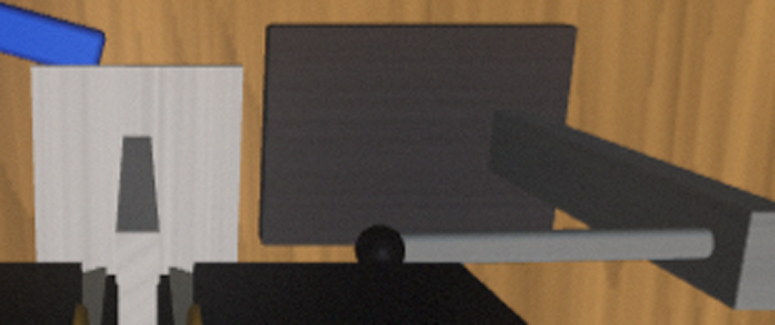

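Request:
arm_command(plan=[{"tx":0,"ty":0,"tz":1.5,"wx":0,"wy":0,"wz":0,"jaw":-1},{"tx":0,"ty":0,"tz":1.5,"wx":0,"wy":0,"wz":0,"jaw":-1},{"tx":0,"ty":0,"tz":1.2,"wx":0,"wy":0,"wz":0,"jaw":-1},{"tx":0,"ty":0,"tz":0.8,"wx":0,"wy":0,"wz":0,"jaw":-1},{"tx":0,"ty":0,"tz":0.6,"wx":0,"wy":0,"wz":0,"jaw":-1},{"tx":0,"ty":0,"tz":0.6,"wx":0,"wy":0,"wz":0,"jaw":-1},{"tx":0,"ty":0,"tz":0,"wx":0,"wy":0,"wz":0,"jaw":-1}])

```text
time: 12.5
tool_pos: [499.2, -268.4, 192.5]
tcp_rot: [-0.835, 1.57, -0.893]
contact_force: [0.1, 0.8, -1.6]
grip_width: 7.4
```

```bash
python3 shot.py w12;python3 -c "
from h import *
crop(cv2.imread('pics/w12.png'),220,140,310,130,2.5,'pics/w12c.png')
im=imaging.capture('scene');cv2.imwrite('pics/s3.png',im)
crop(im,150,80,170,140,4.5,'pics/s3c.png')
"
```

```text
12.5 [ 499.2 -268.4  192.5] zyaw -0.0585 xt [ 7.e-04 -8.e-04 -1.e+00] [ 0.12  0.76 -1.64] 7.378870070123494
```

View pics/s3c.png

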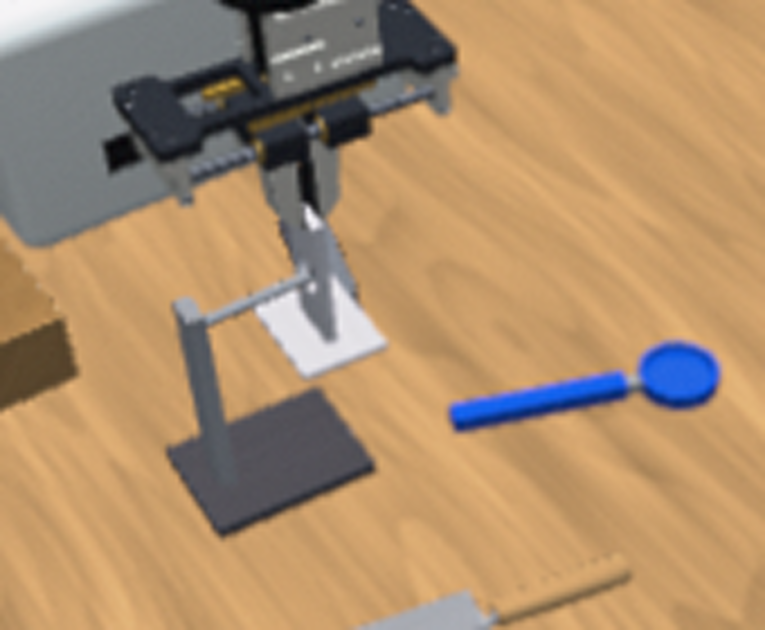

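View pics/w12c.png

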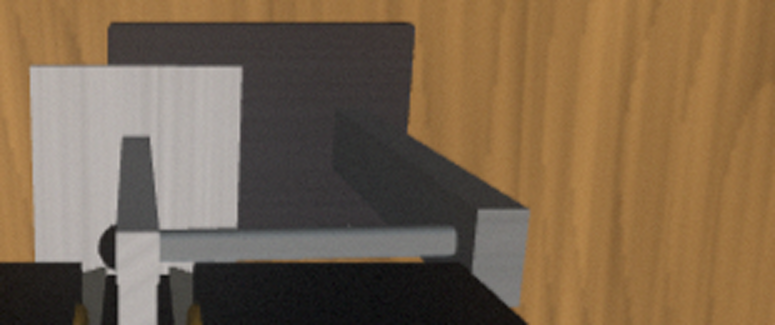

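Request:
arm_command(plan=[{"tx":0.05,"ty":0,"tz":0.8,"wx":0,"wy":0,"wz":0,"jaw":-1},{"tx":0.1,"ty":0,"tz":0.9,"wx":0,"wy":0,"wz":0,"jaw":-1},{"tx":0.1,"ty":0,"tz":0.9,"wx":0,"wy":0,"wz":0,"jaw":-1},{"tx":0.1,"ty":0,"tz":0.7,"wx":0,"wy":0,"wz":0,"jaw":-1},{"tx":0.3,"ty":0,"tz":0,"wx":0,"wy":0,"wz":0,"jaw":-1},{"tx":0.3,"ty":0,"tz":0,"wx":0,"wy":0,"wz":0,"jaw":-1},{"tx":0,"ty":0,"tz":0,"wx":0,"wy":0,"wz":0,"jaw":-1},{"tx":0,"ty":0,"tz":0,"wx":0,"wy":0,"wz":0,"jaw":-1}])

```text
time: 13.4
tool_pos: [531.4, -270.3, 183.0]
tcp_rot: [-1.265, 1.57, -1.324]
contact_force: [0.4, -0.1, -2.1]
grip_width: 7.3
```

```bash
python3 shot.py w13;python3 -c "
from h import *
crop(cv2.imread('pics/w13.png'),220,140,310,130,2.5,'pics/w13c.png')
"
```

```text
13.4 [ 531.4 -270.3  183. ] zyaw -0.0589 xt [ 1.e-04 -5.e-04 -1.e+00] [ 0.41 -0.09 -2.11] 7.299890467265983
```

View pics/w13c.png

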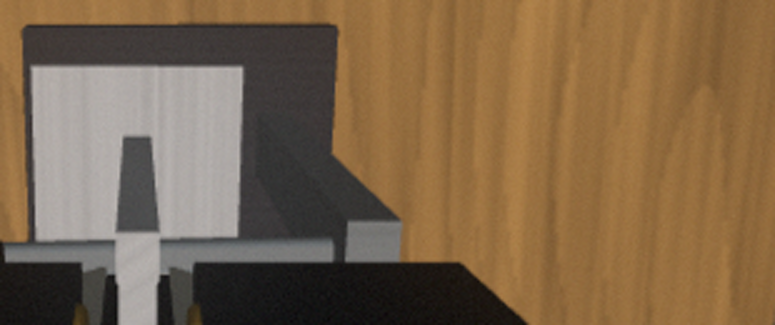

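Request:
arm_command(plan=[{"tx":0.2,"ty":0,"tz":0,"wx":0,"wy":0,"wz":0,"jaw":-1},{"tx":0.1,"ty":0,"tz":0,"wx":0,"wy":0,"wz":0,"jaw":-1},{"tx":0,"ty":0,"tz":0,"wx":0,"wy":0,"wz":0,"jaw":-1},{"tx":0,"ty":0,"tz":0,"wx":0,"wy":0,"wz":0,"jaw":-1}])

```text
time: 13.85
tool_pos: [531.7, -270.3, 180.1]
tcp_rot: [-0.936, 1.57, -0.995]
contact_force: [-0.0, -0.1, -1.0]
grip_width: 7.5
```

Request:
arm_command(plan=[{"tx":0.1,"ty":0,"tz":0,"wx":0,"wy":0,"wz":0,"jaw":-1},{"tx":0,"ty":0,"tz":0,"wx":0,"wy":0,"wz":0,"jaw":-1},{"tx":0,"ty":0,"tz":0,"wx":0,"wy":0,"wz":0,"jaw":-1}])

```text
time: 14.15
tool_pos: [531.8, -270.4, 179.1]
tcp_rot: [-0.888, 1.57, -0.946]
contact_force: [0.2, -0.5, -0.4]
grip_width: 7.4
```

Request:
arm_command(plan=[{"tx":0.05,"ty":0,"tz":0,"wx":0,"wy":0,"wz":0,"jaw":-1},{"tx":0,"ty":0,"tz":0,"wx":0,"wy":0,"wz":0,"jaw":-0.75},{"tx":0,"ty":0,"tz":0,"wx":0,"wy":0,"wz":0,"jaw":-0.65},{"tx":0,"ty":0,"tz":0,"wx":0,"wy":0,"wz":0,"jaw":-0.6},{"tx":0,"ty":0,"tz":0,"wx":0,"wy":0,"wz":0,"jaw":-0.6},{"tx":0,"ty":0,"tz":0,"wx":0,"wy":0,"wz":0,"jaw":-0.6}])

```text
time: 14.75
tool_pos: [531.7, -270.3, 178.5]
tcp_rot: [-0.958, 1.57, -1.017]
contact_force: [-0.0, 0.2, 0.2]
grip_width: 18.4
```

```bash
python3 shot.py w14;python3 -c "
from h import *
im=imaging.capture('scene');cv2.imwrite('pics/s4.png',im)
crop(im,150,80,170,140,4.5,'pics/s4c.png')
"
```

```text
14.75 [ 531.7 -270.3  178.5] zyaw -0.0587 xt [ 5.e-04 -7.e-04 -1.e+00] [-0.02  0.22  0.21] 18.3627070262422
```

View pics/s4c.png

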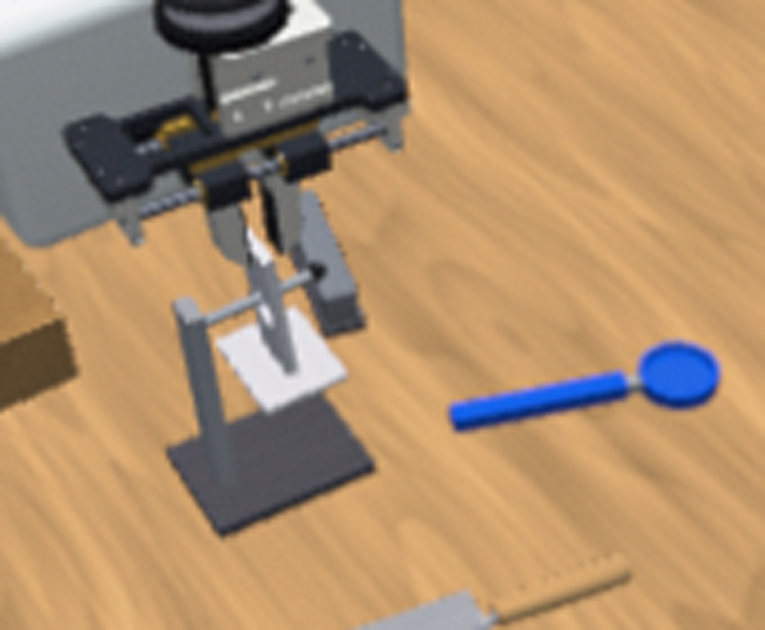

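View pics/w14.png

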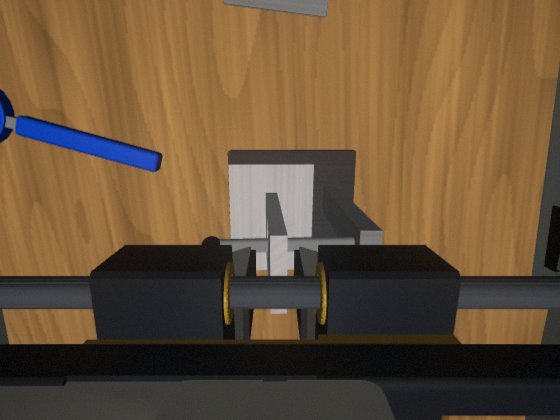

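Request:
arm_command(plan=[{"tx":-0.5,"ty":0,"tz":0,"wx":0,"wy":0,"wz":0,"jaw":-0.6},{"tx":-1.5,"ty":0,"tz":0,"wx":0,"wy":0,"wz":0,"jaw":-0.6},{"tx":-2.0,"ty":0,"tz":0,"wx":0,"wy":0,"wz":0,"jaw":-0.6},{"tx":-2.0,"ty":0,"tz":0,"wx":0,"wy":0,"wz":0,"jaw":-0.6},{"tx":-2.5,"ty":0,"tz":0,"wx":0,"wy":0,"wz":0,"jaw":-0.6},{"tx":0,"ty":0,"tz":0,"wx":0,"wy":0,"wz":0,"jaw":-0.6},{"tx":0,"ty":0,"tz":0,"wx":0,"wy":0,"wz":0,"jaw":-0.6}])

```text
time: 15.55
tool_pos: [531.7, -270.3, 263.9]
tcp_rot: [-0.729, 1.569, -0.787]
contact_force: [-0.8, -0.1, 1.1]
grip_width: 18.3
```

```bash
python3 shot.py w15
python3 - <<'E'
from h import *
plan((583,31,200),down(1.337),vmax=46)
E
```

```text
15.55 [ 531.7 -270.3  263.9] zyaw -0.0587 xt [ 0.0014 -0.0014 -1.    ] [-0.76 -0.06  1.14] 18.32181964209371
10 [{"tx": 0.63, "ty": 3.04, "tz": 0.34, "wx": -0.1396}, {"tx": 0.63, "ty": 2.96, "tz": 0.76, "wx": -0.1396}, {"tx": 0.63, "ty": 2.82, "tz": 1.16, "wx": -0.1396}, {"tx": 0.62, "ty": 2.64, "tz": 1.54, "wx": -0.1396}, {"tx": 0.63, "ty": 2.39, "tz": 1.9, "wx": -0.1396}, {"tx": 0.63, "ty": 2.11, "tz": 2.21, "wx": -0.1396}, {"tx": 0.63, "ty": 1.78, "tz": 2.48, "wx": -0.1396}, {"tx": 0.63, "ty": 1.42, "tz": 2.71, "wx": -0.1396}, {"tx": 0.63, "ty": 1.03, "tz": 2.88, "wx": -0.1396}, {"tx": 0.63, "ty": 0.62, "tz": 2.99, "wx": -0.1396}]
```

View pics/w15.png

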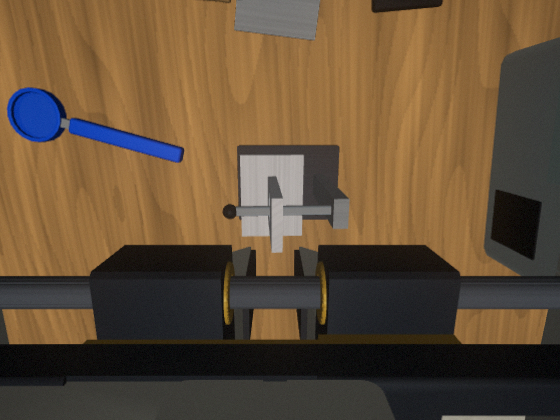

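Request:
arm_command(plan=[{"tx":0,"ty":3.0,"tz":0.3,"wx":-0.14,"wy":0,"wz":0,"jaw":-0.6},{"tx":0,"ty":3.0,"tz":0.8,"wx":-0.14,"wy":0,"wz":0,"jaw":-0.6},{"tx":0,"ty":2.8,"tz":1.2,"wx":-0.14,"wy":0,"wz":0,"jaw":-0.6},{"tx":0,"ty":2.6,"tz":1.5,"wx":-0.14,"wy":0,"wz":0,"jaw":0.1},{"tx":1,"ty":2.4,"tz":1.9,"wx":-0.14,"wy":0,"wz":0,"jaw":0.1},{"tx":1,"ty":2.1,"tz":2.2,"wx":-0.14,"wy":0,"wz":0,"jaw":0.1},{"tx":1,"ty":1.8,"tz":2.5,"wx":-0.14,"wy":0,"wz":0,"jaw":0.1},{"tx":1,"ty":1.4,"tz":2.7,"wx":-0.14,"wy":0,"wz":0,"jaw":0.1},{"tx":1,"ty":1.0,"tz":2.9,"wx":-0.14,"wy":0,"wz":0,"jaw":0.1},{"tx":1,"ty":0.6,"tz":3.0,"wx":-0.135,"wy":0,"wz":0,"jaw":0.1},{"tx":0,"ty":0,"tz":0,"wx":0,"wy":0,"wz":0,"jaw":0.1},{"tx":0,"ty":0,"tz":0,"wx":0,"wy":0,"wz":0,"jaw":0.1}])

```text
time: 16.8
tool_pos: [582.8, 30.8, 202.1]
tcp_rot: [2.245, 1.569, -2.702]
contact_force: [0.2, 0.3, -0.3]
grip_width: 50.4
```

```bash
python3 shot.py w16
```

```text
16.8 [582.8  30.8 202.1] zyaw 1.3361 xt [-0.0021 -0.001  -1.    ] [ 0.22  0.34 -0.3 ] 50.390610269233186
```

View pics/w16.png

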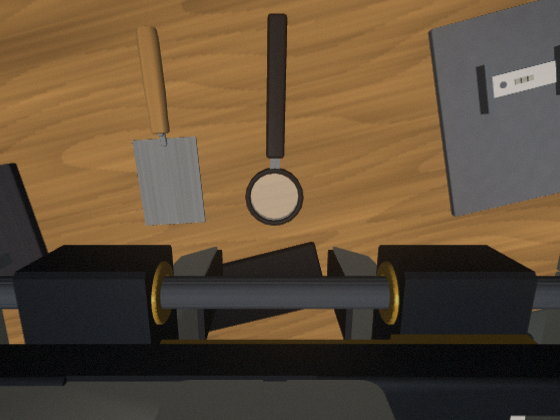

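Run:
```python
from fit import *
import pickle
im=cv2.imread('pics/w16.png');crop(im,225,5,110,230,2.6,'pics/w16c.png')
W=cam('wrist',pickle.load(open('pics/w16.pkl','rb')))
e=onz(W,(277,14),16);e2=onz(W,(275.2,157),16);l=onz(W,(274.5,196),14)
print(e,e2,l,np.linalg.norm(l-e),'yaw',np.arctan2((l-e)[1],(l-e)[0]),np.arctan2((e2-e)[1],(e2-e)[0]))
```

```text
[422.35876251  70.41796359  16.        ] [545.67084855  39.35572917  16.        ] [584.06387385  29.46278349  14.        ] 166.82286956431415 yaw -0.24805466977215065 -0.24676548699303374
```

View pics/w16c.png

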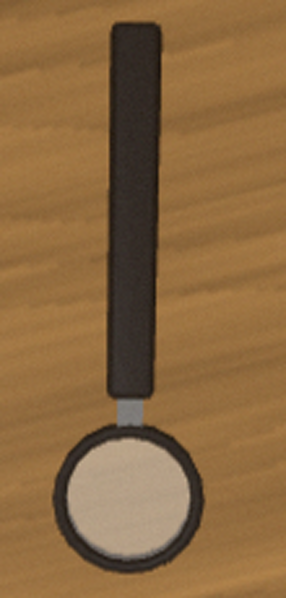

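Run:
```python
from h import *
s=plan((517.4,46.3,70),down(1.324),vmax=40)
plan((517.4,46.3,24.5),s[1],start=s,vmax=16)
```

```text
4 [{"tx": 3.32, "ty": 1.69, "tz": 0.02, "wx": 0.0027}, {"tx": 3.32, "ty": 1.69, "tz": 0.01, "wx": 0.0027}, {"tx": 3.32, "ty": 1.7, "wx": 0.0027}, {"tx": 3.31, "ty": 1.69, "wx": 0.0027}]
3 [{"tx": 1.52}, {"tx": 1.51}, {"tx": 1.52}]
```

Request:
arm_command(plan=[{"tx":2.3,"ty":1.7,"tz":0.02,"wx":0.003,"wy":0.001,"wz":0.002,"jaw":0.1},{"tx":3.3,"ty":1.7,"tz":0,"wx":0.003,"wy":0,"wz":0,"jaw":0.1},{"tx":3.3,"ty":1.7,"tz":0,"wx":0.003,"wy":0,"wz":0,"jaw":0.1},{"tx":3.3,"ty":1.7,"tz":0,"wx":0.003,"wy":0,"wz":0,"jaw":0.1},{"tx":1.0,"ty":0,"tz":0,"wx":0,"wy":0,"wz":0,"jaw":0.1},{"tx":0,"ty":0,"tz":0,"wx":0,"wy":0,"wz":0,"jaw":0.1},{"tx":0,"ty":0,"tz":0,"wx":0,"wy":0,"wz":0,"jaw":0.1}])

```text
time: 17.55
tool_pos: [519.4, 45.7, 72.9]
tcp_rot: [-2.084, 1.568, -0.761]
contact_force: [0.3, -0.6, -0.4]
grip_width: 50.5
```

```bash
python3 shot.py w17
python3 - <<'E'
from h import *
plan((517.4,46.3,24.5),down(1.324),vmax=16)
E
```

```text
17.55 [519.4  45.7  72.9] zyaw 1.323 xt [ 0.0017 -0.0016 -1.    ] [ 0.32 -0.64 -0.45] 50.45837379568052
4 [{"tx": 1.21, "ty": 0.06}, {"tx": 1.22, "ty": 0.06}, {"tx": 1.21, "ty": 0.05, "tz": -0.01}, {"tx": 1.22, "ty": 0.06}]
```

View pics/w17.png

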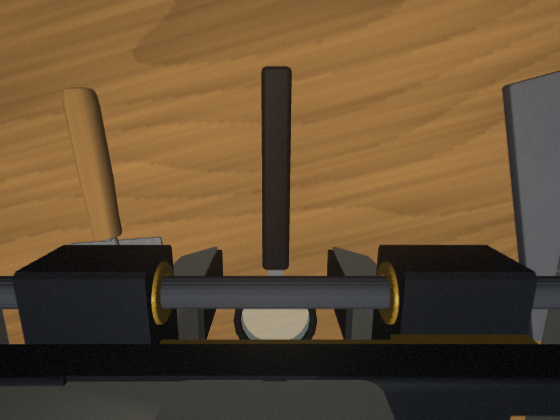

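Request:
arm_command(plan=[{"tx":1.5,"ty":0.06,"tz":0,"wx":0,"wy":-0.001,"wz":-0.001,"jaw":0.1},{"tx":1.5,"ty":0.06,"tz":0,"wx":0,"wy":0,"wz":0,"jaw":0.1},{"tx":1.0,"ty":0.06,"tz":0,"wx":0,"wy":0,"wz":0,"jaw":0.1},{"tx":0.6,"ty":0,"tz":0,"wx":0,"wy":0,"wz":0,"jaw":0},{"tx":0,"ty":0,"tz":0,"wx":0,"wy":0,"wz":0,"jaw":0},{"tx":0,"ty":0,"tz":0,"wx":0,"wy":0,"wz":0,"jaw":0}])

```text
time: 18.2
tool_pos: [516.1, 46.9, 25.9]
tcp_rot: [-2.194, 1.57, -0.87]
contact_force: [0.3, 0.1, -0.4]
grip_width: 45.9
```

```bash
python3 shot.py w18
```

```text
18.2 [516.1  46.9  25.9] zyaw 1.3242 xt [ 5.e-04 -6.e-04 -1.e+00] [ 0.3   0.06 -0.36] 45.92154619303716
```

View pics/w18.png

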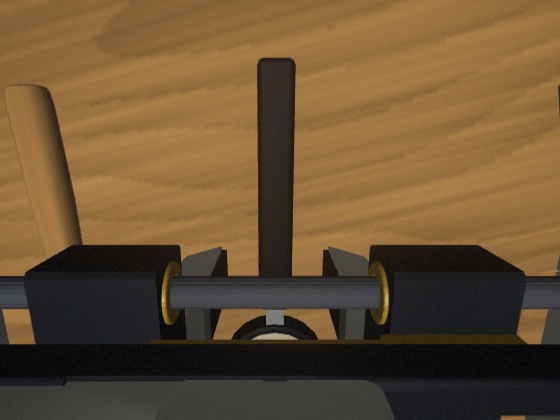

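Request:
arm_command(plan=[{"tx":0.1,"ty":-0.1,"tz":0,"wx":0,"wy":0,"wz":0,"jaw":-0.3},{"tx":0,"ty":0,"tz":0,"wx":0,"wy":0,"wz":0,"jaw":-1},{"tx":0,"ty":0,"tz":0,"wx":0,"wy":0,"wz":0,"jaw":-1},{"tx":0,"ty":0,"tz":0,"wx":0,"wy":0,"wz":0,"jaw":-1},{"tx":0,"ty":0,"tz":0,"wx":0,"wy":0,"wz":0,"jaw":-1},{"tx":0,"ty":0,"tz":0,"wx":0,"wy":0,"wz":0,"jaw":-1},{"tx":0,"ty":0,"tz":0,"wx":0,"wy":0,"wz":0,"jaw":-1}])

```text
time: 18.95
tool_pos: [516.5, 46.7, 24.4]
tcp_rot: [2.62, 1.57, -2.339]
contact_force: [-0.0, 0.1, 1.3]
grip_width: 0.3
```

```bash
python3 shot.py w19
python3 - <<'E'
from h import *
import pickle
o=pickle.load(open('pics/w19.pkl','rb'))
im=cv2.imread('pics/w19.png');crop(im,230,40,100,60,6,'pics/w19c.png')
C=cam('wrist',o)
for r in (58,60,62): print(onz(C,(276,r),16))
E
```

```text
18.95 [516.5  46.7  24.4] zyaw 1.3242 xt [-5.e-04 -5.e-04 -1.e+00] [-0.05  0.05  1.33] 0.2615199266332187
[422.25855792  70.73630589  16.        ]
[423.07672341  70.53142047  16.        ]
[423.89708475  70.32598497  16.        ]
```

View pics/w19c.png

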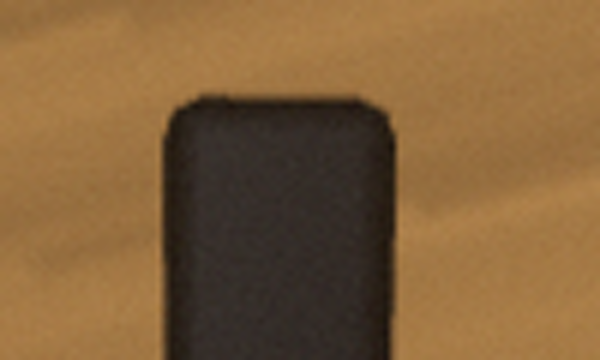

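Run:
```python
from h import *
for n in ('scene','top'): cv2.imwrite(f'pics/{n}5.png',imaging.capture(n))
crop(cv2.imread('pics/scene5.png'),200,180,160,130,4.5,'pics/s5c.png')
```

```text
(no output)
```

View pics/s5c.png

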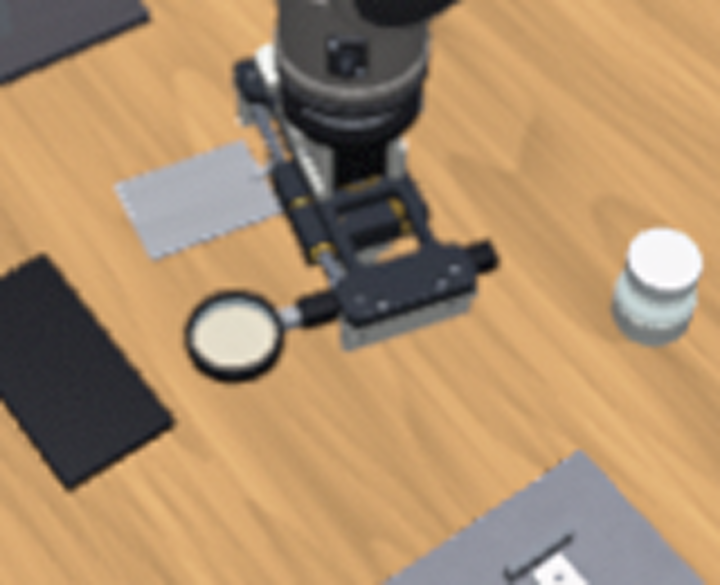

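View pics/w19.png

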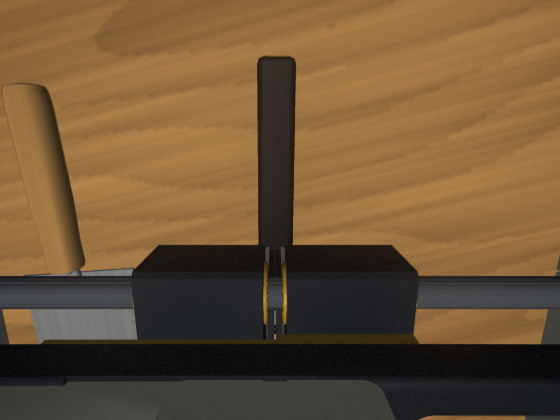

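Run:
```python
from h import *
import pickle
o=pickle.load(open('pics/w14.pkl','rb'));Rt=rot(o['tcp_rot']);S=cam('scene')
for x in (-47,0,8,22,38):
  for z in (-9.2,9.2):
    for y in (-9.5,9.5):
      print(x,y,z,((proj(S,o['tool_pos']+Rt@np.array([x,y,z]))[0]-[150,80])*4.5).round())
# tab top corners of hung cover: top at eye+49
im=cv2.imread('pics/s4.png');crop(im,180,90,60,60,12,'pics/s4d.png')
```

```text
-47 -9.5 -9.2 [258. 186.]
-47 9.5 -9.2 [271. 202.]
-47 -9.5 9.2 [230. 196.]
-47 9.5 9.2 [243. 212.]
0 -9.5 -9.2 [267. 246.]
0 9.5 -9.2 [280. 262.]
0 -9.5 9.2 [240. 256.]
0 9.5 9.2 [253. 273.]
8 -9.5 -9.2 [268. 256.]
8 9.5 -9.2 [281. 272.]
8 -9.5 9.2 [242. 266.]
8 9.5 9.2 [255. 282.]
22 -9.5 -9.2 [271. 273.]
22 9.5 -9.2 [284. 289.]
22 -9.5 9.2 [245. 283.]
22 9.5 9.2 [257. 299.]
38 -9.5 -9.2 [274. 292.]
38 9.5 -9.2 [287. 308.]
38 -9.5 9.2 [248. 302.]
38 9.5 9.2 [260. 318.]
```

View pics/s4d.png

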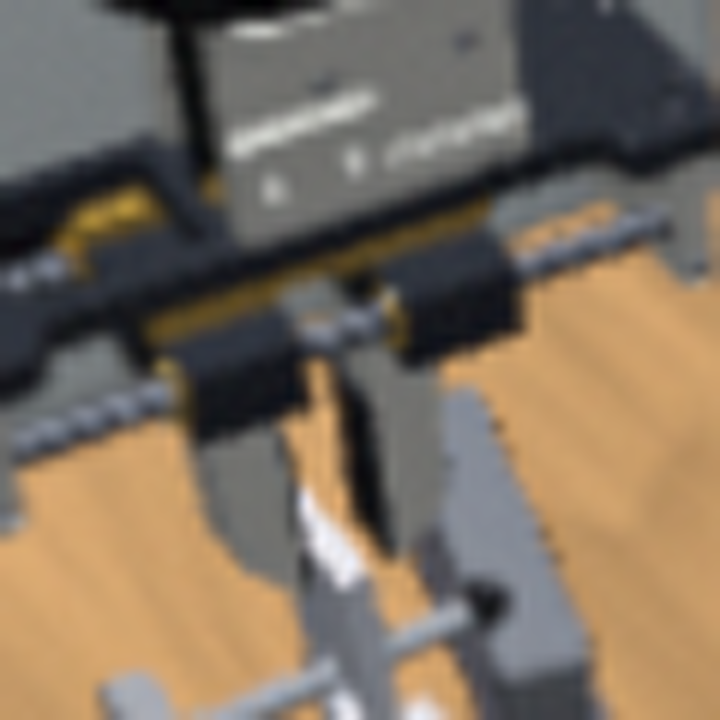

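Request:
arm_command(plan=[{"tx":-0.2,"ty":0,"tz":0,"wx":0,"wy":0,"wz":0,"jaw":0},{"tx":0,"ty":0,"tz":0,"wx":0,"wy":0,"wz":0,"jaw":0},{"tx":0,"ty":0,"tz":0,"wx":0,"wy":0,"wz":0,"jaw":0},{"tx":0,"ty":0,"tz":0,"wx":0,"wy":0,"wz":0,"jaw":0},{"tx":0,"ty":0,"tz":0,"wx":0,"wy":0,"wz":0,"jaw":0}])

```text
time: 19.6
tool_pos: [516.5, 46.7, 26.4]
tcp_rot: [2.589, 1.57, -2.37]
contact_force: [-0.0, -0.3, -0.4]
grip_width: 35.9
```

```bash
python3 shot.py w20
python3 - <<'E'
from h import *
im=imaging.capture('scene');o=readout.get_obs();Rt=rot(o['tcp_rot']);S=cam('scene')
crop(im,250,210,60,50,13,'pics/s6c.png')
for x in (-20,0,22):
  for z in (-23,23):
    for y in (-9.5,9.5):
      print(x,y,z,((proj(S,o['tool_pos']+Rt@np.array([x,y,z]))[0]-[250,210])*13).round())
E
```

```text
19.6 [516.5  46.7  26.4] zyaw 1.3242 xt [-5.e-04 -5.e-04 -1.e+00] [-0.   -0.29 -0.42] 35.892303179348986
-20 -9.5 -23 [268. 296.]
-20 9.5 -23 [354. 269.]
-20 -9.5 23 [349. 469.]
-20 9.5 23 [436. 441.]
0 -9.5 -23 [268. 352.]
0 9.5 -23 [353. 325.]
0 -9.5 23 [348. 524.]
0 9.5 23 [434. 497.]
22 -9.5 -23 [268. 412.]
22 9.5 -23 [351. 385.]
22 -9.5 23 [346. 583.]
22 9.5 23 [432. 555.]
```

View pics/s6c.png

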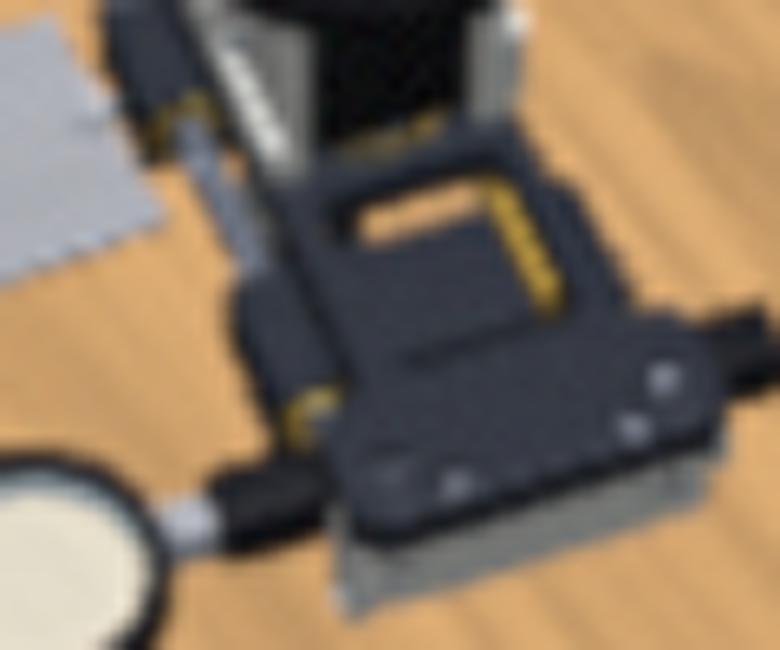

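View pics/w20.png

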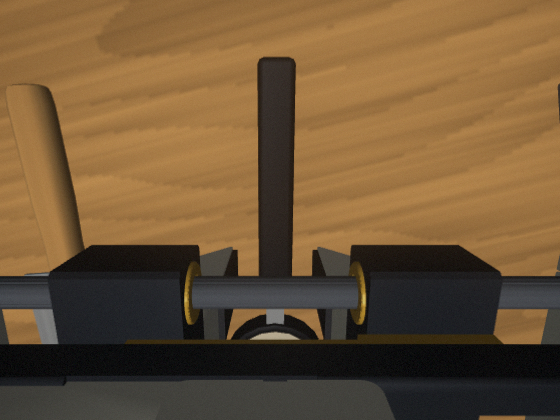

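Request:
arm_command(plan=[{"tx":0.5,"ty":0,"tz":0,"wx":0,"wy":0,"wz":0,"jaw":0},{"tx":0.4,"ty":0,"tz":0,"wx":0,"wy":0,"wz":0,"jaw":0},{"tx":0,"ty":0,"tz":0,"wx":0,"wy":0,"wz":0,"jaw":0}])

```text
time: 20.0
tool_pos: [515.9, 46.8, 16.6]
tcp_rot: [2.044, 1.569, -2.915]
contact_force: [0.6, -0.4, -0.8]
grip_width: 45.8
```

Request:
arm_command(plan=[{"tx":0.3,"ty":0,"tz":0,"wx":0,"wy":0,"wz":0,"jaw":0},{"tx":0,"ty":0,"tz":0,"wx":0,"wy":0,"wz":0,"jaw":0},{"tx":0,"ty":0,"tz":0,"wx":0,"wy":0,"wz":0,"jaw":0}])

```text
time: 20.3
tool_pos: [516.4, 46.8, 14.3]
tcp_rot: [2.509, 1.57, -2.45]
contact_force: [0.1, -0.1, -0.6]
grip_width: 45.8
```

```bash
python3 shot.py w21
```

```text
20.3 [516.4  46.8  14.3] zyaw 1.3243 xt [-6.e-04 -5.e-04 -1.e+00] [ 0.12 -0.15 -0.64] 45.772520824459114
```

View pics/w21.png

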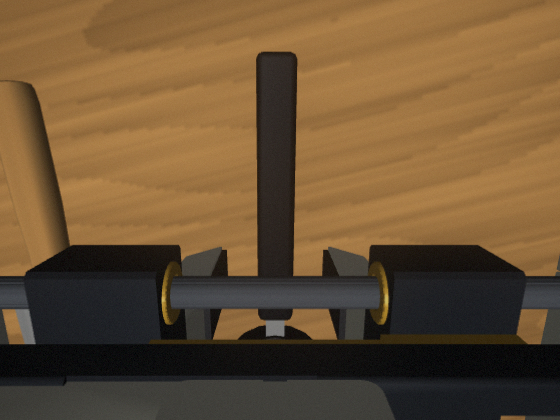

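Request:
arm_command(plan=[{"tx":0.3,"ty":0,"tz":0,"wx":0,"wy":0,"wz":0,"jaw":0},{"tx":0,"ty":0,"tz":0,"wx":0,"wy":0,"wz":0,"jaw":0},{"tx":0.2,"ty":0,"tz":0,"wx":0,"wy":0,"wz":0,"jaw":0},{"tx":0,"ty":0,"tz":0,"wx":0,"wy":0,"wz":0,"jaw":0}])

```text
time: 20.75
tool_pos: [516.3, 46.7, 9.2]
tcp_rot: [2.372, 1.57, -2.587]
contact_force: [-0.2, 0.5, 0.8]
grip_width: 45.9
```

Request:
arm_command(plan=[{"tx":0.15,"ty":0,"tz":0,"wx":0,"wy":0,"wz":0,"jaw":0},{"tx":0,"ty":0,"tz":0,"wx":0,"wy":0,"wz":0,"jaw":0},{"tx":0.1,"ty":0,"tz":0,"wx":0,"wy":0,"wz":0,"jaw":0},{"tx":0,"ty":0,"tz":0,"wx":0,"wy":0,"wz":0,"jaw":0}])

```text
time: 21.15
tool_pos: [516.4, 46.7, 6.8]
tcp_rot: [2.501, 1.57, -2.458]
contact_force: [0.2, -0.4, 0.1]
grip_width: 45.9
```

```bash
python3 -c "
from h import *
o=readout.get_obs();print(o['tool_pos'],o['contact_force'],o['tau'].round(2))
im=imaging.capture('scene');cv2.imwrite('pics/s7.png',im);crop(im,220,190,100,80,7,'pics/s7c.png')"
```

```text
[516.39700618  46.72987319   6.80284698] [ 0.1741629  -0.40702188  0.13195471] [-1.000e-02 -4.731e+01 -1.576e+01 -2.000e-02  6.000e-02 -0.000e+00]
```

View pics/s7c.png

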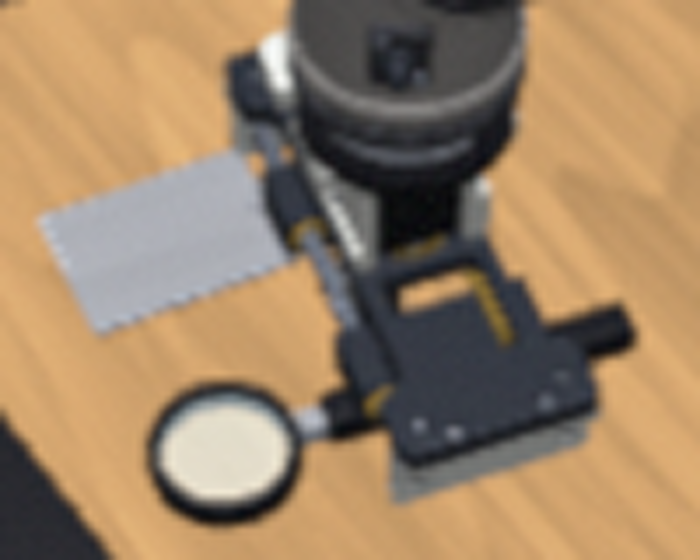

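Request:
arm_command(plan=[{"tx":0.2,"ty":0,"tz":0,"wx":0,"wy":0,"wz":0,"jaw":0},{"tx":0,"ty":0,"tz":0,"wx":0,"wy":0,"wz":0,"jaw":0},{"tx":0.1,"ty":0,"tz":0,"wx":0,"wy":0,"wz":0,"jaw":0},{"tx":0,"ty":0,"tz":0,"wx":0,"wy":0,"wz":0,"jaw":0}])

```text
time: 21.6
tool_pos: [516.4, 46.7, 3.8]
tcp_rot: [2.442, 1.57, -2.517]
contact_force: [0.5, -0.3, -0.3]
grip_width: 46.5
```

Request:
arm_command(plan=[{"tx":0.2,"ty":0,"tz":0,"wx":0,"wy":0,"wz":0,"jaw":0},{"tx":0,"ty":0,"tz":0,"wx":0,"wy":0,"wz":0,"jaw":0},{"tx":0.1,"ty":0,"tz":0,"wx":0,"wy":0,"wz":0,"jaw":0},{"tx":0,"ty":0,"tz":0,"wx":0,"wy":0,"wz":0,"jaw":0}])

```text
time: 22.0
tool_pos: [516.4, 46.7, 0.8]
tcp_rot: [2.432, 1.57, -2.527]
contact_force: [-0.5, -0.2, -0.4]
grip_width: 45.8
```

```bash
python3 shot.py w22
```

```text
22.0 [516.4  46.7   0.8] zyaw 1.3243 xt [-7.e-04 -5.e-04 -1.e+00] [-0.51 -0.22 -0.45] 45.84321350560414
```

View pics/w22.png

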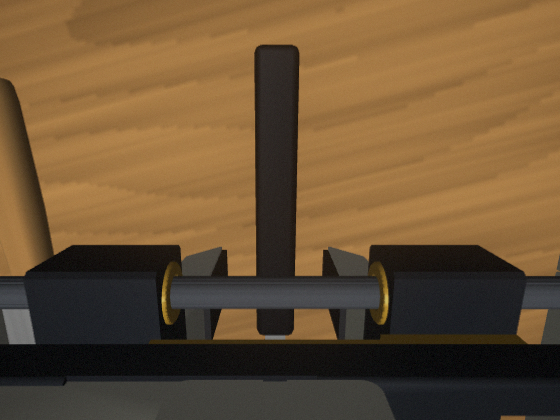

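Request:
arm_command(plan=[{"tx":0.2,"ty":0,"tz":0,"wx":0,"wy":0,"wz":0,"jaw":0},{"tx":0,"ty":0,"tz":0,"wx":0,"wy":0,"wz":0,"jaw":0},{"tx":0.1,"ty":0,"tz":0,"wx":0,"wy":0,"wz":0,"jaw":0},{"tx":0,"ty":0,"tz":0,"wx":0,"wy":0,"wz":0,"jaw":0}])

```text
time: 22.45
tool_pos: [516.4, 46.7, -2.2]
tcp_rot: [2.501, 1.57, -2.457]
contact_force: [0.0, 0.6, -0.4]
grip_width: 45.7
```

Request:
arm_command(plan=[{"tx":0,"ty":0,"tz":0,"wx":0,"wy":0,"wz":0,"jaw":-0.5},{"tx":0,"ty":0,"tz":0,"wx":0,"wy":0,"wz":0,"jaw":-0.8},{"tx":0,"ty":0,"tz":0,"wx":0,"wy":0,"wz":0,"jaw":-0.8},{"tx":0,"ty":0,"tz":0,"wx":0,"wy":0,"wz":0,"jaw":-0.8},{"tx":0,"ty":0,"tz":0,"wx":0,"wy":0,"wz":0,"jaw":-0.8}])

```text
time: 22.95
tool_pos: [516.5, 46.7, -2.1]
tcp_rot: [2.7, 1.57, -2.259]
contact_force: [-0.0, 0.2, -0.6]
grip_width: 17.7
```

```bash
python3 shot.py w23
```

```text
22.95 [516.5  46.7  -2.1] zyaw 1.3243 xt [-4.e-04 -5.e-04 -1.e+00] [-0.    0.24 -0.64] 17.664216334308627
```

View pics/w23.png

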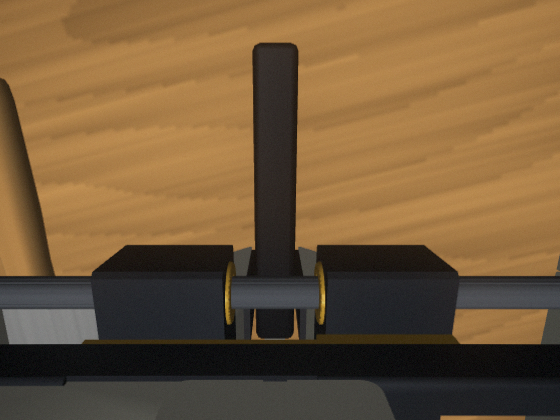

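Request:
arm_command(plan=[{"tx":0,"ty":0,"tz":0,"wx":0,"wy":0,"wz":0,"jaw":-0.3},{"tx":0,"ty":0,"tz":0,"wx":0,"wy":0,"wz":0,"jaw":-0.3},{"tx":0.15,"ty":0,"tz":0,"wx":0,"wy":0,"wz":0,"jaw":-0.3},{"tx":0,"ty":0,"tz":0,"wx":0,"wy":0,"wz":0,"jaw":-0.3},{"tx":0.1,"ty":0,"tz":0,"wx":0,"wy":0,"wz":0,"jaw":-0.3},{"tx":0,"ty":0,"tz":0,"wx":0,"wy":0,"wz":0,"jaw":-0.3}])

```text
time: 23.6
tool_pos: [516.4, 46.8, -4.8]
tcp_rot: [2.419, 1.57, -2.54]
contact_force: [0.2, 0.8, 0.1]
grip_width: 31.8
```

Request:
arm_command(plan=[{"tx":0.1,"ty":0,"tz":0,"wx":0,"wy":0,"wz":0,"jaw":-0.3},{"tx":0.1,"ty":0,"tz":0,"wx":0,"wy":0,"wz":0,"jaw":-0.3},{"tx":0,"ty":0,"tz":0,"wx":0,"wy":0,"wz":0,"jaw":-0.3}])

```text
time: 23.9
tool_pos: [516.5, 46.7, -5.9]
tcp_rot: [-3.04, 1.57, -1.716]
contact_force: [-2.8, -0.3, 7.6]
grip_width: 32.2
```

Request:
arm_command(plan=[{"tx":-0.25,"ty":0,"tz":0,"wx":0,"wy":0,"wz":0,"jaw":-0.3},{"tx":0,"ty":0,"tz":0,"wx":0,"wy":0,"wz":0,"jaw":-0.6},{"tx":0,"ty":0,"tz":0,"wx":0,"wy":0,"wz":0,"jaw":-1},{"tx":0,"ty":0,"tz":0,"wx":0,"wy":0,"wz":0,"jaw":-1},{"tx":0,"ty":0,"tz":0,"wx":0,"wy":0,"wz":0,"jaw":-1},{"tx":0,"ty":0,"tz":0,"wx":0,"wy":0,"wz":0,"jaw":-1}])

```text
time: 24.5
tool_pos: [516.4, 46.7, -4.2]
tcp_rot: [2.438, 1.57, -2.521]
contact_force: [-0.5, 0.3, -0.2]
grip_width: 17.7
```

```bash
python3 shot.py w24
```

```text
24.5 [516.4  46.7  -4.2] zyaw 1.3242 xt [-7.e-04 -5.e-04 -1.e+00] [-0.52  0.31 -0.21] 17.692356384610104
```

Request:
arm_command(plan=[{"tx":-0.3,"ty":0,"tz":0,"wx":0,"wy":0,"wz":0,"jaw":-1},{"tx":-0.8,"ty":0,"tz":0,"wx":0,"wy":0,"wz":0,"jaw":-1},{"tx":-1.4,"ty":0,"tz":0,"wx":0,"wy":0,"wz":0,"jaw":-1},{"tx":-2,"ty":0,"tz":0,"wx":0,"wy":0,"wz":0,"jaw":-1},{"tx":-2,"ty":0,"tz":0,"wx":0,"wy":0,"wz":0,"jaw":-1},{"tx":-2,"ty":0,"tz":0,"wx":0,"wy":0,"wz":0,"jaw":-1},{"tx":-2,"ty":0,"tz":0,"wx":0,"wy":0,"wz":0,"jaw":-1},{"tx":-1.5,"ty":0,"tz":0,"wx":0,"wy":0,"wz":0,"jaw":-1},{"tx":-0.8,"ty":0,"tz":0,"wx":0,"wy":0,"wz":0,"jaw":-1},{"tx":0,"ty":0,"tz":0,"wx":0,"wy":0,"wz":0,"jaw":-1},{"tx":0,"ty":0,"tz":0,"wx":0,"wy":0,"wz":0,"jaw":-1}])

```text
time: 25.65
tool_pos: [516.2, 46.8, 123.5]
tcp_rot: [2.244, 1.57, -2.715]
contact_force: [-0.4, -0.2, -0.3]
grip_width: 17.6
```

```bash
python3 shot.py w25; python3 -c "
from h import *
for n in ('scene','top'): cv2.imwrite(f'pics/{n}8.png',imaging.capture(n))
crop(cv2.imread('pics/scene8.png'),200,150,200,160,4,'pics/s8c.png')
plan((462,300,124),down(1.324),vmax=34)
"
```

```text
25.65 [516.2  46.8 123.5] zyaw 1.3243 xt [-1.1e-03 -5.0e-04 -1.0e+00] [-0.36 -0.21 -0.26] 17.60225764532083
8 [{"tx": -0.01, "ty": 1.43, "tz": 2.9}, {"tx": -0.01, "ty": 1.42, "tz": 2.91}, {"tx": -0.02, "ty": 1.43, "tz": 2.9}, {"tx": -0.01, "ty": 1.43, "tz": 2.91}, {"tx": -0.01, "ty": 1.42, "tz": 2.9}, {"tx": -0.01, "ty": 1.43, "tz": 2.91}, {"tx": -0.02, "ty": 1.43, "tz": 2.9}, {"tx": -0.01, "ty": 1.42, "tz": 2.9}]
```

View pics/s8c.png

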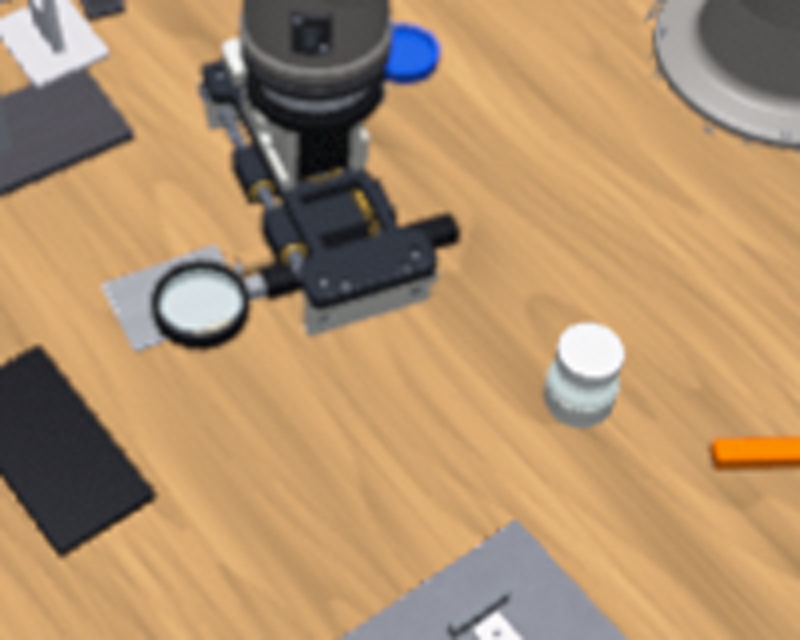

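View pics/w25.png

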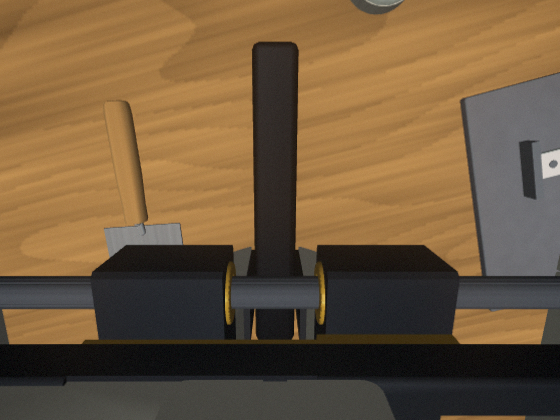

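Run:
```python
from h import *
import pickle
for n in ('w24','w25'):
    im=cv2.imread(f'pics/{n}.png').astype(int).sum(2)
    print(n,[int(im[r,275]) for r in range(38,52)],[int(x) for x in im[100,245:305:1]][:14],[int(im[r,275]) for r in range(325,348,2)])
o=pickle.load(open('pics/w25.pkl','rb'))
crop(cv2.imread('pics/top8.png'),200,150,110,90,7,'pics/t8c.png')
crop(cv2.imread('pics/scene8.png'),230,205,60,40,12,'pics/s8d.png')
```

```text
w24 [369, 371, 370, 266, 91, 102, 101, 115, 127, 124, 143, 144, 138, 135] [384, 378, 387, 383, 376, 393, 382, 292, 110, 84, 90, 104, 120, 134] [81, 74, 71, 71, 71, 68, 60, 80, 134, 103, 50, 45]
w25 [316, 338, 341, 239, 104, 100, 111, 101, 117, 133, 134, 147, 142, 151] [375, 375, 384, 378, 372, 354, 352, 200, 92, 88, 97, 106, 117, 141] [78, 73, 64, 70, 68, 63, 70, 93, 132, 117, 42, 54]
```

View pics/t8c.png

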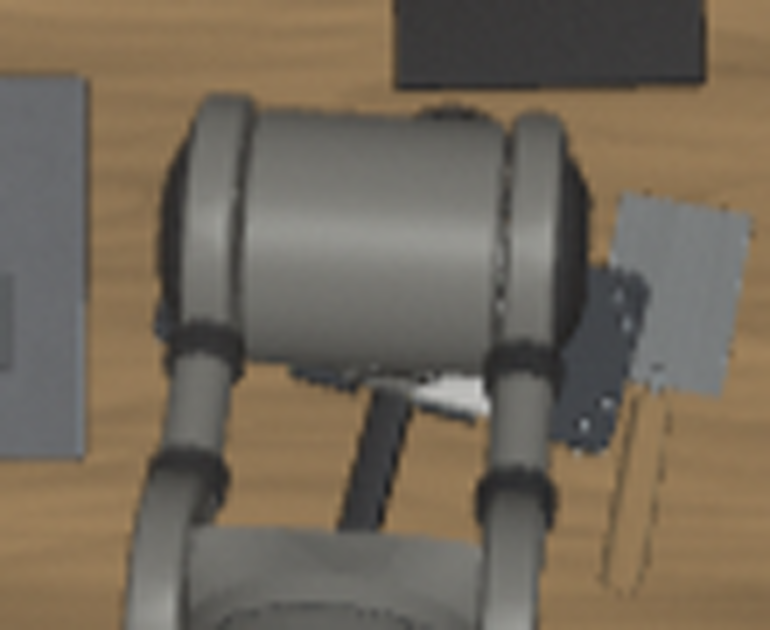

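View pics/s8d.png

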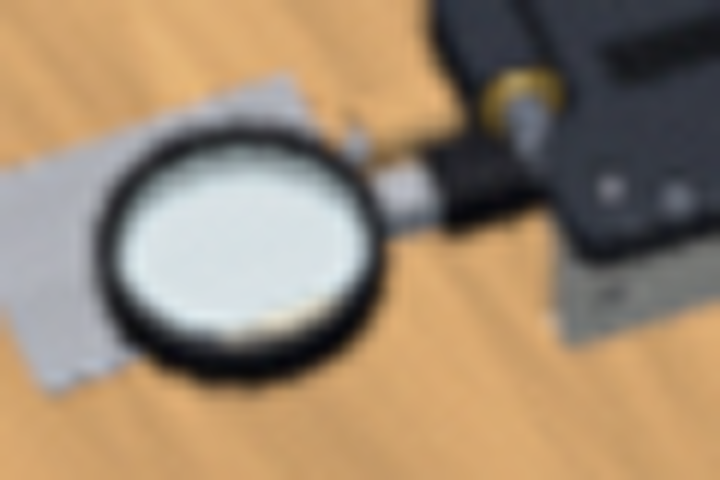

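```bash
cat > lens.py <<'E'
from h import *
def lens(o,L=71):
    Rt=rot(o['tcp_rot']);return o['tool_pos']+Rt@np.array([-11.2,-L,0])
E
python3 - <<'E'
from lens import *
import pickle
S=cam('scene');o=pickle.load(open('pics/w25.pkl','rb'))
for L in (69,71,73):
    P=lens(o,L);print(P,proj(S,P),'obs',(240.5)/12-.5+230,(250.5)/12-.5+205)
print(onz(S,(249.5,225.4),134.7))
# same check at initial table: lens centre mid
print(proj(S,(585.3,29.1,7)), 'initial obs', 88.5/4-.5+230, 98.5/4-.5+230)
# wrist-based: handle ends in tool frame at handle top
c=imaging.get_calibration('wrist');M=np.array(c['mount']);K,d,_,_=cam('wrist',o);Ct=(K,d,M[:3,:3],M[:3,3])
for tx in (-20.2,-20.2+8,-28):
    for uv in ((275.5,42.5),(275.5,338)):
        p,r=ray(Ct,uv);print(tx,p+r*(tx-p[0])/r[0])
E
```

```text
[583.0901379   29.98159368 134.67092127] [[251.01240615 225.54728689]] obs 249.54166666666666 225.375
[585.02969465  29.49362258 134.66896227] [[250.23142543 225.78114452]] obs 249.54166666666666 225.375
[586.96925139  29.00565148 134.66700326] [[249.44972142 226.01520969]] obs 249.54166666666666 225.375
[585.86981471  27.52651233 134.7       ]
[[252.14317352 254.33836836]] initial obs 251.625 254.125
-20.2 [-2.02000000e+01  9.75910167e+01  3.62306833e-02]
-20.2 [-20.2        -28.4634991    0.14338461]
-12.2 [-1.22000000e+01  9.92927976e+01  4.00628333e-02]
-12.2 [-12.2        -33.76105505   0.15316662]
-28 [-2.80000000e+01  9.59317803e+01  3.24943371e-02]
-28 [-28.         -23.29838205   0.13384715]
```

Run:
```python
from lens import *
plan((572,188,160),down(1.324),vmax=34)
```

```text
5 [{"tx": -0.74, "ty": -0.4, "tz": 3.01}, {"tx": -0.74, "ty": -0.39, "tz": 3.01}, {"tx": -0.75, "ty": -0.4, "tz": 3.01}, {"tx": -0.74, "ty": -0.4, "tz": 3.01}, {"tx": -0.74, "ty": -0.39, "tz": 3.02}]
```

Request:
arm_command(plan=[{"tx":-0.7,"ty":-0.2,"tz":1.5,"wx":0,"wy":0,"wz":0,"jaw":-1},{"tx":-0.7,"ty":-0.4,"tz":3,"wx":0,"wy":0,"wz":0,"jaw":-1},{"tx":-0.7,"ty":-0.4,"tz":3,"wx":0,"wy":0,"wz":0,"jaw":-1},{"tx":-0.7,"ty":-0.4,"tz":3,"wx":0,"wy":0,"wz":0,"jaw":-1},{"tx":-0.7,"ty":-0.4,"tz":3,"wx":0,"wy":0,"wz":0,"jaw":-1},{"tx":-0.2,"ty":-0.2,"tz":1.5,"wx":0,"wy":0,"wz":0,"jaw":-1},{"tx":0,"ty":0,"tz":0,"wx":0,"wy":0,"wz":0,"jaw":-1},{"tx":0,"ty":0,"tz":0,"wx":0,"wy":0,"wz":0,"jaw":-1}])

```text
time: 26.6
tool_pos: [572.2, 187.9, 160.4]
tcp_rot: [2.392, 1.569, -2.565]
contact_force: [0.0, 0.0, -0.5]
grip_width: 17.7
```

```bash
python3 shot.py w26
python3 - <<'E'
from h import *
im=imaging.capture('scene');cv2.imwrite('pics/s9.png',im);crop(im,250,270,130,100,6,'pics/s9c.png')
im=imaging.capture('top');cv2.imwrite('pics/t9.png',im);crop(im,160,150,70,75,8,'pics/t9c.png')
crop(cv2.imread('pics/w26.png'),300,20,230,200,3.4,'pics/w26c.png')
E
```

```text
26.6 [572.2 187.9 160.4] zyaw 1.3253 xt [-1.5e-03 -9.0e-04 -1.0e+00] [ 0.04  0.01 -0.53] 17.74935682771144
```

View pics/w26.png

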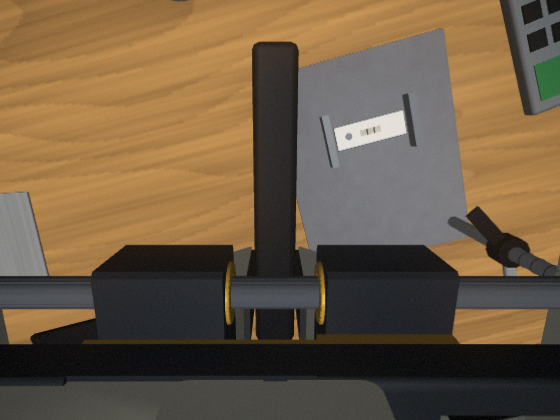

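View pics/w26c.png

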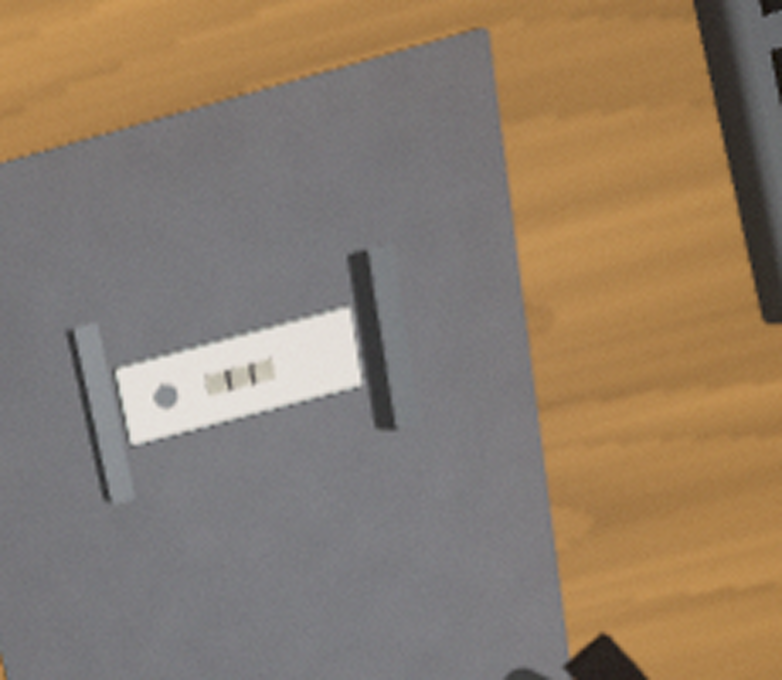

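View pics/s9c.png

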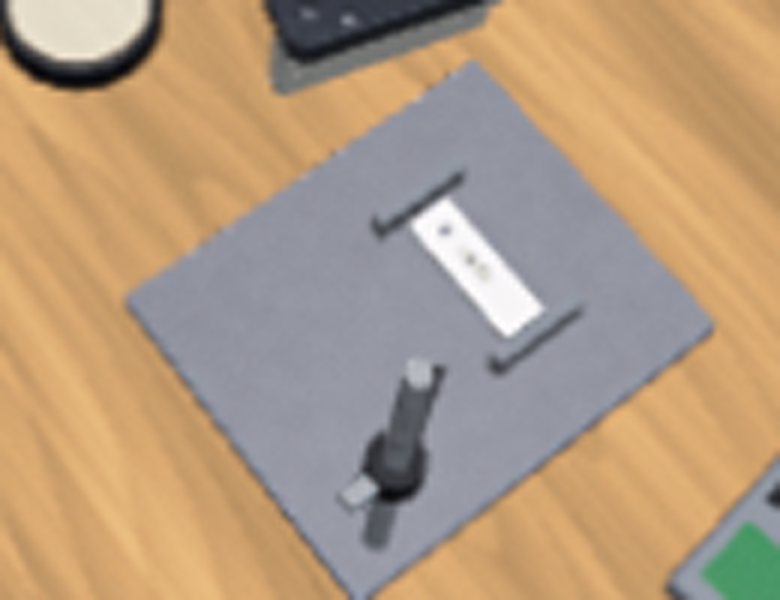

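View pics/t9c.png

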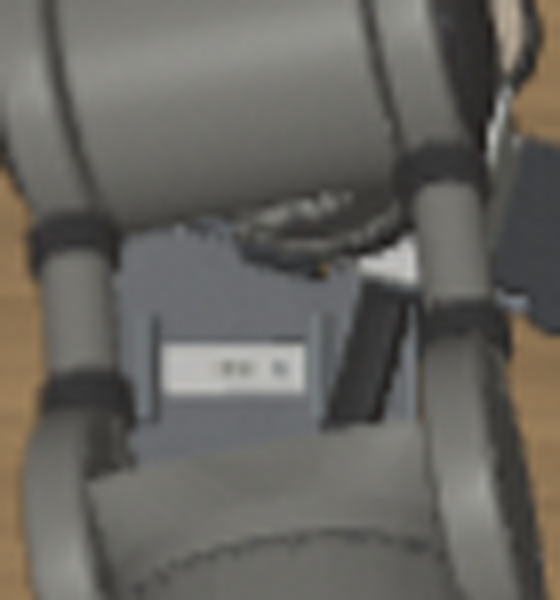

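Run:
```python
from fit import *
import pickle
W=cam('wrist',pickle.load(open('pics/w26.pkl','rb')))
a=lambda x,y:(W,u(x,y,3.4,300,20)); b=lambda x,y:(S,u(x,y,6,250,270)); t=lambda x,y:(T,u(x,y,8,160,150))
Q=[(-10,-30,16),(-10,30,16),(10,30,16),(10,-30,16)]
LW=[(a(117,368),Q[0]),(a(352,308),Q[1]),(a(362,383),Q[2]),(a(131,445),Q[3]),(a(488,28),(-65,75,10))]
LS=[(b(447,197),Q[0]),(b(545,312),Q[1]),(b(510,340),Q[2]),(b(410,220),Q[3]),(b(472,62),(-65,-75,10)),(b(127,300),(120,-75,10)),(b(713,325),(-65,75,10))]
LT=[(t(305,393),Q[0]),(t(162,393),Q[1]),(t(162,342),Q[2]),(t(305,345),Q[3])]
for n,L in (('W',LW),('S',LS),('T',LT),('all',LW+LS+LT)):
    p,r=fit(L,(531,282,.01));print(n,p.round(3),r.round(1).tolist())
```

```text
W [5.29963e+02 2.81667e+02 9.00000e-03] [[-1.0, 0.3], [-0.4, -0.6], [0.5, 1.0], [-0.2, 0.6], [1.0, -1.0]]
S [5.30738e+02 2.82725e+02 1.70000e-02] [[-0.1, 0.4], [-0.0, -0.3], [-0.5, -0.1], [-0.2, 1.0], [0.4, -0.8], [-0.7, -0.1], [1.1, -0.2]]
T [ 5.30854e+02  2.82221e+02 -4.00000e-03] [[-0.0, -0.0], [-0.1, -0.2], [0.0, 0.2], [0.1, -0.0]]
all [5.30152e+02 2.81870e+02 1.20000e-02] [[-0.7, 0.5], [-0.2, -0.5], [0.8, 1.0], [0.1, 0.9], [1.0, -1.1], [-0.1, -0.1], [-0.1, -0.6], [-0.6, -0.5], [-0.2, 0.6], [0.5, -1.1], [-0.7, -0.8], [1.1, -0.5], [0.1, 0.0], [0.0, 0.2], [0.1, 0.6], [0.2, 0.1]]
```

Run:
```python
from lens import *
s=plan((461.3,299.6,115),down(1.3245),vmax=30)
```

```text
6 [{"tx": 0.76, "ty": 2.25, "tz": 1.37}, {"tx": 0.76, "ty": 2.25, "tz": 1.38}, {"tx": 0.76, "ty": 2.26, "tz": 1.37}, {"tx": 0.76, "ty": 2.25, "tz": 1.37}, {"tx": 0.76, "ty": 2.25, "tz": 1.38}, {"tx": 0.76, "ty": 2.25, "tz": 1.37}]
```

Request:
arm_command(plan=[{"tx":0.4,"ty":1.1,"tz":0.7,"wx":0,"wy":-0.001,"wz":0.001,"jaw":-1},{"tx":0.8,"ty":2.3,"tz":1.4,"wx":0,"wy":0,"wz":0,"jaw":-1},{"tx":0.8,"ty":2.3,"tz":1.4,"wx":0,"wy":0,"wz":0,"jaw":-1},{"tx":0.8,"ty":2.3,"tz":1.4,"wx":0,"wy":0,"wz":0,"jaw":-1},{"tx":0.8,"ty":2.3,"tz":1.4,"wx":0,"wy":0,"wz":0,"jaw":-1},{"tx":0.8,"ty":2.2,"tz":1.3,"wx":0,"wy":0,"wz":0,"jaw":-1},{"tx":0.3,"ty":1.0,"tz":0.6,"wx":0,"wy":0,"wz":0,"jaw":-1},{"tx":0,"ty":0,"tz":0,"wx":0,"wy":0,"wz":0,"jaw":-1},{"tx":0,"ty":0,"tz":0,"wx":0,"wy":0,"wz":0,"jaw":-1}])

```text
time: 27.65
tool_pos: [462.2, 299.6, 114.4]
tcp_rot: [0.571, 1.57, 1.895]
contact_force: [0.1, -1.3, -1.9]
grip_width: 17.8
```

```bash
python3 shot.py w27
python3 - <<'E'
from lens import *
print(lens(readout.get_obs(),71.4))
plan((461.3,299.6,79),down(1.3245),vmax=15)
im=imaging.capture('scene');cv2.imwrite('pics/s10.png',im);crop(im,250,240,130,120,5,'pics/s10c.png')
E
```

```text
27.65 [462.2 299.6 114.4] zyaw 1.3244 xt [-2.e-04  7.e-04 -1.e+00] [ 0.14 -1.33 -1.89] 17.75637421186606
[531.78449975 281.91528903 125.62138351]
3 [{"tx": 1.18, "ty": 0.04}, {"tx": 1.18, "ty": 0.04, "tz": -0.01}, {"tx": 1.18, "ty": 0.05}]
```

View pics/s10c.png

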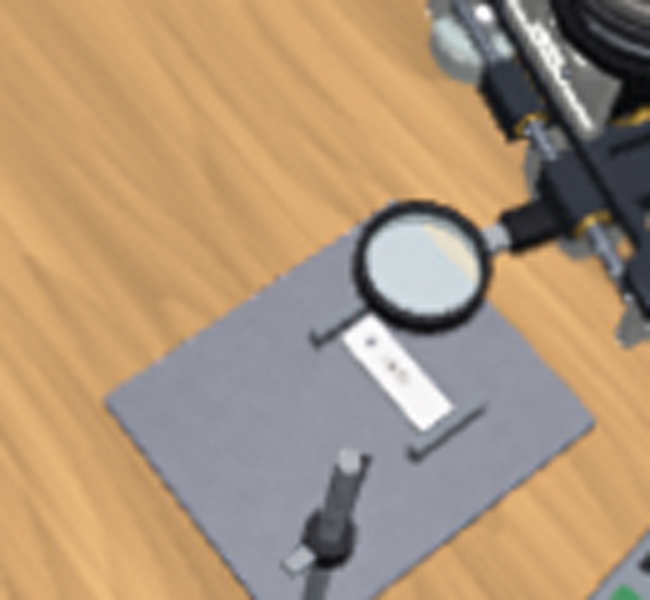

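Request:
arm_command(plan=[{"tx":0.8,"ty":0.04,"tz":0,"wx":0,"wy":0,"wz":0,"jaw":-1},{"tx":1.2,"ty":0.04,"tz":0,"wx":0,"wy":0,"wz":0,"jaw":-1},{"tx":1.0,"ty":0.04,"tz":0,"wx":0,"wy":0,"wz":0,"jaw":-1},{"tx":0.5,"ty":0,"tz":0,"wx":0,"wy":0,"wz":0,"jaw":-1},{"tx":0,"ty":0,"tz":0,"wx":0,"wy":0,"wz":0,"jaw":-1},{"tx":0,"ty":0,"tz":0,"wx":0,"wy":0,"wz":0,"jaw":-1},{"tx":0,"ty":0,"tz":0,"wx":0,"wy":0,"wz":0,"jaw":-1}])

```text
time: 28.45
tool_pos: [460.7, 300.4, 79.3]
tcp_rot: [0.701, 1.57, 2.025]
contact_force: [0.5, -0.1, -0.4]
grip_width: 17.7
```

```bash
python3 shot.py w28
python3 - <<'E'
from lens import *
o=readout.get_obs();P=lens(o,71.4);S=cam('scene');print(P)
im=imaging.capture('scene');cv2.imwrite('pics/s11.png',im);crop(im,290,260,80,80,9,'pics/s11c.png')
for q in (P,(530.5,282.2,90.2),(530.5,282.2,16)): print((proj(S,q)[0]-[290,260]+.5)*9)
print(proj(S,(530.5,282.2,95.2))-proj(S,(530.5,282.2,90.2)))
im=imaging.capture('top');cv2.imwrite('pics/t11.png',im);crop(im,150,140,110,90,7,'pics/t11c.png')
E
```

```text
28.45 [460.7 300.4  79.3] zyaw 1.3243 xt [-5.e-04  1.e-03 -1.e+00] [ 0.52 -0.06 -0.43] 17.688848012308462
[529.921718   282.96290873  90.58825374]
[393.51075838 366.8168467 ]
[389.57767039 366.47252233]
[354.43689587 490.64419072]
[[ 0.28177709 -0.99907985]]
```

View pics/s11c.png

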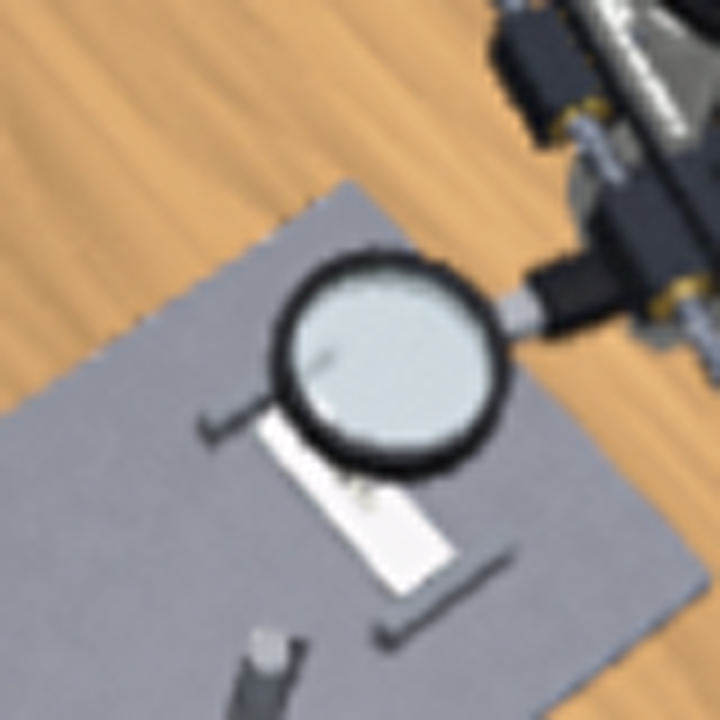

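View pics/t11c.png

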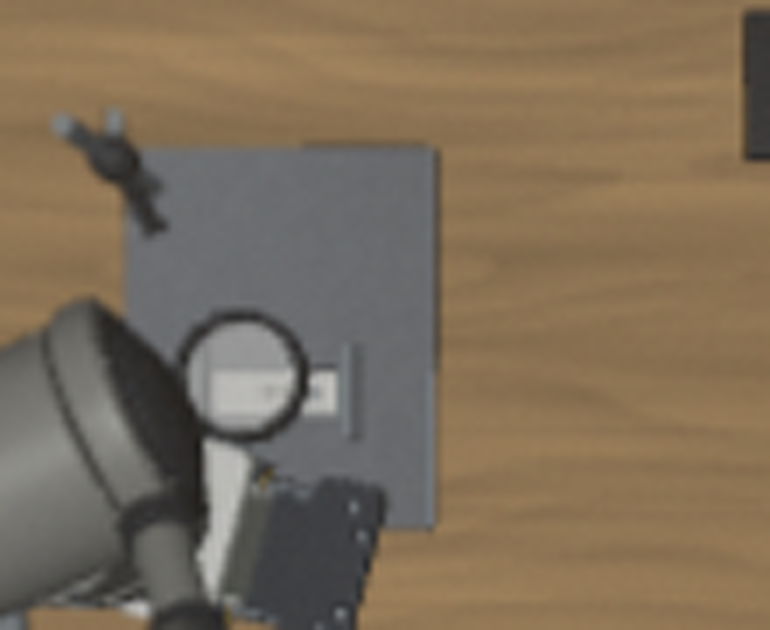

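View pics/w28.png

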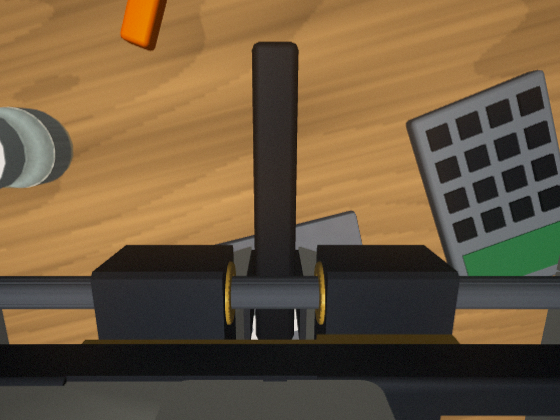

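Run:
```python
from lens import *
T,S=cam('top'),cam('scene')
ut=np.array([(244.5+.5)/7-.5+150,(375+.5)/7-.5+140]);us=np.array([(391.5+.5)/9-.5+290,(364+.5)/9-.5+260])
print(tri([(T,ut),(S,us)]));print('top at 90',onz(T,ut,90.2),'scene at 90',onz(S,us,90.2))
# post collar / post top check in top & scene, same frames
for q in ((630,342.9,175),): print((proj(T,q)[0]-[150,140]+.5)*7,(proj(S,q)[0]-[290,260]+.5)*9)
```

```text
(array([530.69830274, 281.50703711,  90.69435039]), [array([-0.26692984,  0.24670598]), array([-0.50772142, -0.06131577])])
top at 90 [531.53501997 280.78228413  90.2       ] scene at 90 [529.65451115 282.14084384  90.2       ]
[ 61.89067451 124.59506696] [267.065072   649.38570599]
```

Run:
```python
from h import *
crop(cv2.imread('pics/w26.png'),430,190,130,100,6,'pics/w26d.png')
```

```text
(no output)
```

View pics/w26d.png

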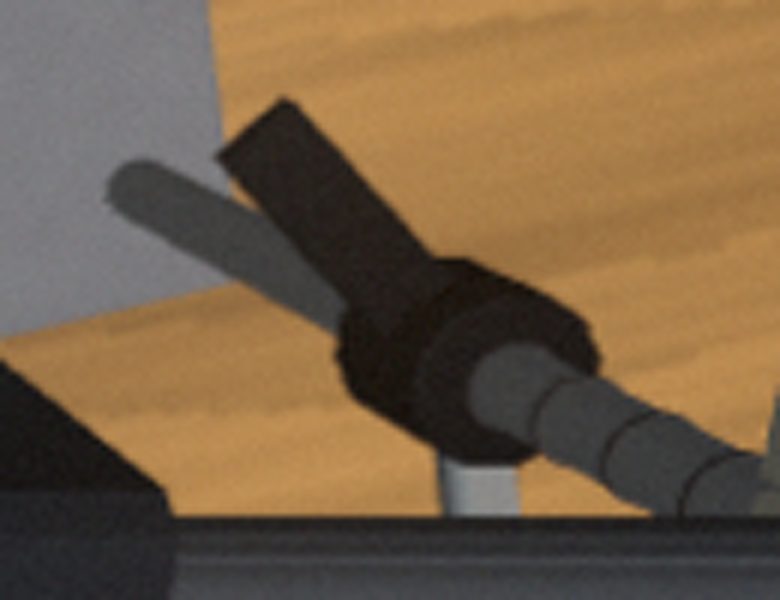

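```bash
cat > mark2.py <<'E'
from mark import *
C5=cam('wrist',pickle.load(open('pics/w26.pkl','rb')))
a=lambda x,y:u(x,y,3.4,300,20);b=lambda x,y:u(x,y,6,430,190)
def r2(q,full=False):
    st=q[:3];h,B=q[6],q[7];e=q[20:26];K,ds,Rc,p=C5
    C=(K,ds,R.from_rotvec(e[:3]).as_matrix()@Rc,p+e[3:])
    L=[(a(117,368),(-10,-30,16)),(a(352,308),(-10,30,16)),(a(362,383),(10,30,16)),(a(131,445),(10,-30,16)),(a(488,28),(-65,75,10)),
       (b(243,284),(120,75,10)),(b(138,190),(100,60,10)),(b(251,127),(*fr(B),h+1.5)),(b(506,380),(100,60,h+8))]
    r=np.array([proj(C,w(st,P))[0]-uv for uv,P in L])
    if full:return r
    return np.concatenate([resid(q[:20]),r.ravel()/.4,e[:3]/.005,e[3:]/2])
q0=np.r_[s.x,np.zeros(6)]
s2=least_squares(r2,q0,x_scale=np.r_[[5,5,.05]*2,5,5,[[.005]*3+[2]*3]*0 if False else np.tile([.005]*3+[2.]*3,3)])
print(s2.x.round(3).tolist());print('sd h',np.sqrt(np.diag(np.linalg.inv(s2.jac.T@s2.jac)))[[0,1,6]]);print(r2(s2.x,True).round(1).tolist())
E
python3 mark2.py | tail -3
```

```text
[530.696, 283.203, 0.009, 532.286, 282.151, 0.019, 89.795, 40.71, 0.002, -0.002, -0.001, -0.406, -0.88, 2.518, -0.002, -0.004, -0.001, -1.698, 0.049, 0.598, -0.0, 0.004, 0.001, 2.104, 0.831, 2.642]
sd h [1.30352155 1.2904135  0.42049538]
[[-0.5, 0.1], [-0.5, -0.5], [0.4, 0.9], [0.2, 0.3], [0.5, -0.0], [0.4, -0.2], [-0.8, -0.6], [0.5, -0.1], [-0.2, 0.2]]
```

Request:
arm_command(plan=[{"tx":0.06,"ty":0,"tz":0,"wx":0,"wy":0,"wz":0,"jaw":-1},{"tx":0,"ty":0,"tz":0,"wx":0,"wy":0,"wz":0,"jaw":-1},{"tx":0,"ty":0,"tz":0,"wx":0,"wy":0,"wz":0,"jaw":-1},{"tx":0,"ty":0,"tz":0,"wx":0,"wy":0,"wz":0,"jaw":-1},{"tx":0,"ty":0,"tz":0,"wx":0,"wy":0,"wz":0,"jaw":-1}])

```text
time: 29.1
tool_pos: [460.4, 300.2, 78.4]
tcp_rot: [1.3, 1.569, 2.624]
contact_force: [-0.8, -0.1, -1.0]
grip_width: 17.8
```

Run:
```python
from lens import *
o=readout.get_obs();print(o['time'],o['tool_pos'],lens(o,71.4),o['grip_width'],o['dq'].round(4),rot(o['tcp_rot'])[2].round(4))
im=imaging.capture('scene');cv2.imwrite('pics/s12.png',im)
```

```text
29.1 [460.35881751 300.2164558   78.39027515] [529.61357379 282.78325196  89.49262334] 17.78883915051889 [ 0.0003 -0.0017 -0.0006  0.0002  0.0015  0.0005] [-1.0e+00  1.4e-03  4.0e-04]
```

View pics/s12.png

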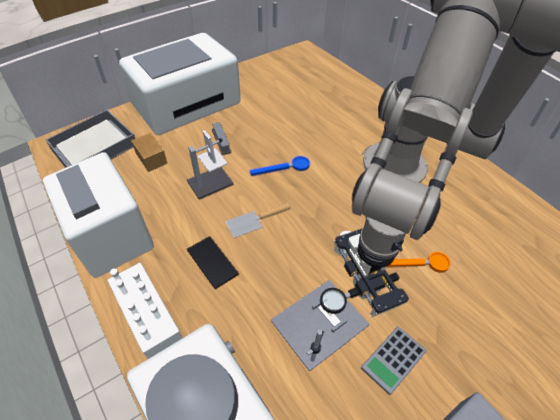

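Request:
arm_command(plan=[{"tx":-0.02,"ty":-0.06,"tz":0,"wx":0,"wy":0,"wz":0,"jaw":-1},{"tx":0,"ty":0,"tz":0,"wx":0,"wy":0,"wz":0,"jaw":-1},{"tx":0,"ty":0,"tz":0,"wx":0,"wy":0,"wz":0,"jaw":-1},{"tx":0,"ty":0,"tz":0,"wx":0,"wy":0,"wz":0,"jaw":-1},{"tx":0,"ty":0,"tz":0,"wx":0,"wy":0,"wz":0,"jaw":-1}])

```text
time: 29.65
tool_pos: [461.0, 300.1, 78.6]
tcp_rot: [1.284, 1.569, 2.608]
contact_force: [0.3, 0.0, -0.6]
grip_width: 17.9
```

Run:
```python
from lens import *
o=readout.get_obs();print(o['time'],lens(o,71.4),o['grip_width'])
print(bot.close_job())
```

```text
29.65 [530.22303718 282.63676455  89.70589805] 17.86175032093093
the job is handed in; nothing more can be done
None
```

I hung the dust cover by its eye on the peg. I then picked up the black loupe by its handle and handed the job in at 29.65 s, still holding it over the cassette.

**Last checks**
- **Cover:** the final scene picture shows it hanging on the peg at about (210,155).
- **Lens position:** my last estimate from the arm's readings puts the lens middle at (530.2, 282.6, 89.7) mm. I measured the cassette's middle at about (530.5, 282.2).
- **Height:** I measured the pointer at about 89.9 ± 0.4 mm, so the lens is within about 0.2 mm of that estimate.
- **Level and grip:** the tool was within about 0.1° of level in the last orientation check, just before a final 0.6 mm nudge. The loupe had not shifted in the jaws after lifting, and the grip width was 17.9 mm.
- **Other things on the table:** nothing else looked moved in the final picture, and the pointer and stand were not touched.

**What failed or disagreed**
- **First grasp missed:** the first try at the loupe closed above the handle. The fingertips reached the table only when the tool read about −6 mm, against the stated 22 mm ahead of it. I lowered in small steps, with one 7.6 N touch, and gripped again. I set the final height as a rise from that table contact, so this offset should cancel.
- **Measurements differed slightly:** an earlier camera fix of the lens, 0.6 mm higher, gave (530.7, 281.5, 90.7). That differed from the arm's reading by up to 1.5 mm sideways, and by 0.1 mm in height.

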